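# Put together two pressure cells

## Robot

A 7-joint arm with a two-finger parallel gripper is mounted at the origin on the work surface. World frame = base frame: x ahead of the robot, y to its left, z up, the work surface at z = 0. Lengths are in m, angles in rad, forces in N, time in s.
With the tool pointing down it reaches from about 0.4 to 0.85 m from the base axis. Payload 10.4 kg.
Tool frame: the origin (TCP) lies midway between the tips of the shut fingers; the grasp point (between the pads) lies 19 mm behind it; y points along the fingers, x is the direction in which the jaws open and shut, and the axes are right-handed (so a half turn about y gives the same grasp; the last joint's range is limited). The gripper opens to 87 mm and grips with 3 to 60 N. Pads are 19 mm wide; open, the fingers measure 117 mm over their backs; the gripper's body (75 mm by 190 mm) begins 51 mm behind the grasp point.
Start: joints at [1.156, 0.332, -0.065, 1.46, 0.022, 1.35, -0.088], TCP at [0.239, -0.578, 0.223] pointing down, gripper open.
Joint ranges: [-2.6, 2.6], [-0.5, 2.12], [-1.47, 1.34], [0.16, 2.42], [-1.27, 4.41], [0.06, 2.06], [-2.6, 2.6]. Speed limits (rad/s): [2.22, 2.22, 2.79, 2.79, 3.14, 3.14, 3.14].

## Interface

Orientations are given as a unit quaternion [x, y, z, w].
In Python, from bench import r gives the robot as it stands. The module is installed in compiled form; this text tells all that it offers.
- The arm moves only by the tool arm_command, never from a script. Its argument "deltas" is one flat list of numbers, 6 for each row, row after row: the shift along the tool's x, y, z in m, then the turn, a rotation vector about the tool's x, y, z in degrees. In form: [tx, ty, tz, ax, ay, az, tx, ty, tz, ax, ay, az, ...]. A call has 1 to 8 rows; each row is the pose to reach, as a shift and turn from the pose commanded when the call began, along the tool's axes at that moment; what a row does not reach only later rows make up. A row lasts 1/8 s, in which the tool goes at most 62.5 mm and 10.7 degrees, less where a joint would pass 70% of its speed; a pose out of reach is approached as far as the arm can. A call with a gripper value outside its range is refused whole. "hand" is the opening, from 0 (shut) to 1 (fully open), set as the call begins (left out, the last holds). The fingers move at their own pace and stop on an object; "grip_force" is the grip in N (left out, the last holds). Time passes only in rows, so rows that repeat a pose let the fingers close. It gives the time, the measured TCP pose, the force and the opening at its end, in the units of the state.
- r.read_state(): the state, without advancing time (a new reading comes with each control period).
- r.camera(name): name is "side" or "top"; returns a dict with "image" (480x640x3 uint8, red, green, blue), "intrinsics" (3x3 intrinsics, pixels), "world_from_camera" (4x4, takes a point from camera to world coordinates). Camera axes: x right, y down, z forward; pixel columns grow to the right and rows downward; lengths in m; the calibration is good to about 2 mm. A picture is of the moment at which its call begins. There is no depth.
- r.close_job(): hands the job in, once; it reports no verdict.
Trained networks look in a picture, given as the dict that the camera call returned (one of the last four; its "shot" number tells which), for a name from the list of things; names that differ only in an ending like _2 or _b are one class to them, and where a whole thing is asked for, a point or a joint stands for the part that bears it (a point fixed in the world has none). Each returns a list of dicts, best first, with "conf" (0 to 1); they miss things now and then, are a little off and sometimes report something else, mostly with a low value. They report only what shows in the picture. A call takes as long as a camera call. They do not tell look-alikes from the thing itself.
- r.boxes_of(picture, query): "centre" ([row, column] in pixels, amid what is visible of it).
- r.regions_of(picture, query): "region" (480x640 bool, what is visible of it) and "centre" ([row, column] in pixels, amid what is visible of it).
The state is a dict: "time": time; "joint_positions": joint angles; "joint_vel": joint speeds; "joint_torque": joint torques, N m; "ee_pos": TCP position; "eef_rot": TCP orientation; "ft_force": force on the tool from outside, world axes, zero at the start; "torque": the same for the moment, N m; "width": finger opening in m.
Only numpy, scipy, OpenCV 4.12 (cv2) and the standard library are available. Lean on these libraries where they do the work, as an engineer would, in place of code of your own. Each camera call takes 0.05 s, during which the arm holds its last target.

## Task

Put together the two empty pressure cells for their leak test. Stack the blue base, from the bottom up, with the white porous plate in its recess (ceramic face up), the brass ring and the blue cap; stack the black base, whose porous plate is built in, with the steel ring and the black cap, every part upright and fully seated on the one below. Set the white porous plate down without dropping it, and do not knock or shift the glass beaker or the wash bottle.

Things in the scene. Friction and masses are not known exactly. Their poses are not given: they have to be found in the camera images.
- blue_base: Blue disc 84 mm across, rim 18 mm above the bench; in its top an empty round recess 57 mm across, 4 mm deep (floor 14 mm above the bench) for the white porous plate. Fixed to the bench by a steel foot bar 48 x 124 mm along its y, with two bosses 16 mm across, 14 mm high at y = +-53 mm; brass nipple to 61 mm along +x. Origin: centre, at bench height; z up.
- black_base: Black disc 84 mm across, flat top 18 mm above the bench; built-in cream ceramic disc at its centre, 44 mm across, 4 mm proud, chamfered: a ring fits over it and stands on the black top. Fixed to the bench by a steel foot bar 48 x 124 mm along its y, with two bosses 16 mm across, 14 mm high at y = +-53 mm; brass nipple to 61 mm along +x. Origin: centre, at bench height; z up.
- plate: White porous plate: round white carrier 54 mm across, 13 mm thick, lower edge chamfered; cream ceramic disc 44 mm across stands 4 mm proud of its top, chamfered; a ring fits over it and stands on the white shoulder. Brittle: never let it fall. About 70 g. Origin: centre of the underside; z up through the ceramic. Seated, its shoulder is 9 mm above the blue rim.
- brass_ring: Brass ring: yellow tube standing on end, 54 mm outside, 48 mm bore, 30 mm high, same at both ends, about 120 g. Origin: centre of its lower end; z along its axis, up. Goes on the white porous plate.
- steel_ring: Steel ring: silver-grey tube standing on end, 54 mm outside, 48 mm bore, 40 mm high, same at both ends, about 150 g. Origin: centre of its lower end; z along its axis, up. Goes on the black base.
- blue_cap: Blue cap with brass nipple on top. Upwards from the origin (centre of the underside): plug 44 mm across, 0-4 mm, foot tapered, goes into a ring's bore; flange 66 mm across, 4-12 mm; round grip boss 26 mm across, 12-30 mm; nipple 12 to 8 mm across, 30-40 mm. Starts on its plug, boss up (z up). About 120 g. Flange rests on the ring when the origin is 4 mm below the ring top.
- black_cap: Black cap with brass nipple on top. Upwards from the origin (centre of the underside): plug 44 mm across, 0-4 mm, foot tapered, goes into a ring's bore; flange 66 mm across, 4-12 mm; round grip boss 26 mm across, 12-30 mm; nipple 12 to 8 mm across, 30-40 mm. Starts on its plug, boss up (z up). About 120 g. Flange rests on the ring when the origin is 4 mm below the ring top.
- beaker: Empty glass beaker, 62 mm across at its mouth and 78 mm high, standing near the left edge of the work area; leave it standing where it is. Origin: centre of its underside.
- wash_bottle: White plastic wash bottle with a red screw cap and bent red spout, 60 mm across, about 170 mm high, standing near the right edge of the work area; leave it standing where it is. Origin: centre of its underside.
Mind the look-alikes: they are no part of the job. What is shaped like the blue_cap but green or pink is not meant. What is shaped like the black_cap but green is not meant.

How it is judged:
At the end, for the whole second after the job is handed in: Blue base: porous plate in recess, brass ring on it, blue cap on that; black base: steel ring, black cap on that. Each part within 4 mm of the centre of the one below, seated within 2 mm of its proper height, upright within 0.06 rad, let go and at rest (under 0.02 m/s) (horizontal distance between plate and blue_base below 0.004 m and z of plate in the frame of blue_base between 0.012 and 0.016 m and angle between each of plate, brass_ring, blue_cap, steel_ring, black_cap's own z axis and vertical below 0.06 rad and horizontal distance between brass_ring and plate below 0.004 m and z of brass_ring in the frame of plate between 0.011 and 0.015 m and horizontal distance between blue_cap and brass_ring below 0.004 m and z of blue_cap in the frame of brass_ring between 0.024 and 0.028 m and horizontal distance between steel_ring and black_base below 0.004 m and z of steel_ring in the frame of black_base between 0.016 and 0.02 m and horizontal distance between black_cap and steel_ring below 0.004 m and z of black_cap in the frame of steel_ring between 0.034 and 0.038 m and linear speed of each of plate, brass_ring, steel_ring, blue_cap, black_cap below 0.02 m/s); the robot touches nothing.
It fails at once if the glass beaker or the wash bottle is shifted by more than 15 mm or tipped by more than 0.3 rad (distance of any of beaker, wash_bottle from where it was at the start of the episode above 0.015 m or angle between any of beaker, wash_bottle's own z axis and vertical above 0.3 rad).
It fails at once if the porous plate is dropped: it moves faster than 0.55 m/s (a free fall of about 15 mm) while not held by the fingers (linear speed of plate above 0.55 m/s and contact force between the fingers and plate below 0.05 N).
It also fails if it takes over 134 s, if anything falls off the work surface, if the arm or the gripper's body presses on something with over 40 N, if the wrist force passes 120 N, or if a joint passes its speed limit or range.

## Working session

There is one attempt and no reset: what is moved stays moved. The work goes in short steps, Python scripts to look and compute and a tool call to move; the robot and the scene stay as the last step left them, time stands still between calls to the robot, and variables do not carry over. Pictures are saved under pics/ and viewed, and the job is handed in when it is done.

Besides the shell and the picture viewer there is one more tool, called after "Call:" by a JSON object that holds its "api" and its "payload", one argument or row to a line. arm_command: Moves the arm, as the interface text tells. Its arguments: {"type":"object","properties":{"deltas":{"type":"array","items":{"type":"number"}},"hand":{"type":"number"},"grip_force":{"type":"number"}},"required":["deltas"]}

```bash
mkdir -p pics; python3 - <<'E'
from bench import r
import cv2,numpy as np
np.set_printoptions(precision=4,suppress=True)
s=r.read_state();print(s['time'],s['ee_pos'],s['eef_rot'],s['width'])
for n in('top','side'):
    p=r.camera(n);cv2.imwrite(f'pics/a_{n}.png',p['image'][:,:,::-1]);print(n,p['intrinsics'],p['world_from_camera'])
    np.savez(f'pics/a_{n}.npz',image=p['image'],K=p['intrinsics'],T=p['world_from_camera'])
E
```

```text
0.0 [ 0.2385 -0.5773  0.2217] [-0.5875  0.3935 -0.3926  0.588 ] 0.08685912107855157
top [[486.9649   0.     321.9215]
 [  0.     486.9649 236.8461]
 [  0.       0.       1.    ]] [[ 0.012  -0.9896  0.1432  0.4188]
 [-0.9999 -0.0114  0.0053 -0.0108]
 [-0.0036 -0.1432 -0.9897  1.2282]
 [ 0.      0.      0.      1.    ]]
side [[605.3795   0.     315.629 ]
 [  0.     605.3795 225.9932]
 [  0.       0.       1.    ]] [[-0.7426 -0.3253  0.5854 -0.1985]
 [-0.6695  0.3845 -0.6356  0.8327]
 [-0.0183 -0.8639 -0.5033  0.7209]
 [ 0.      0.      0.      1.    ]]
```

View pics/a_top.png

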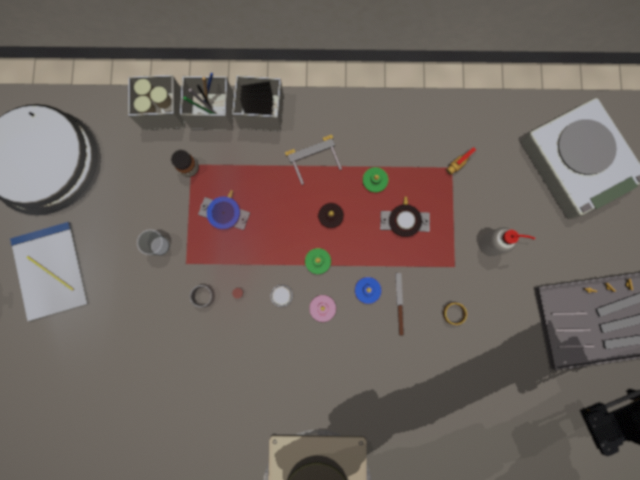

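View pics/a_side.png

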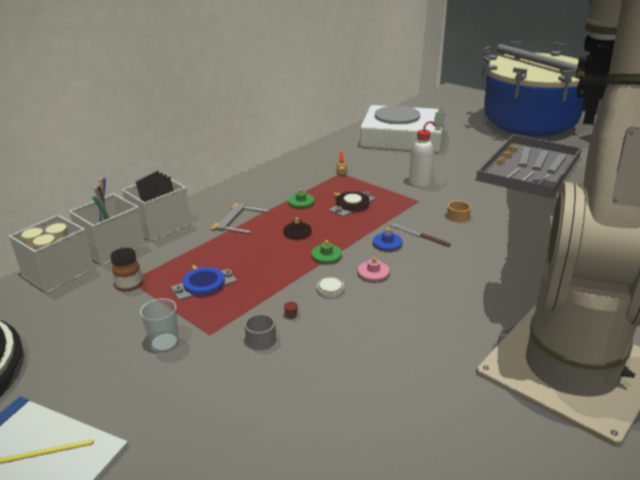

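```bash
python3 - <<'E'
from bench import r
from scipy.spatial.transform import Rotation as R
print(R.from_quat(r.read_state()['eef_rot']).as_matrix().round(3))
E
```

```text
[[ 0.382 -0.001  0.924]
 [-0.924  0.001  0.382]
 [-0.001 -1.    -0.   ]]
```

```bash
cat > h.py <<'E'
import numpy as np,cv2
from scipy.optimize import least_squares
K={};T={}
for n in('top','side'):
    d=np.load(f'pics/a_{n}.npz');K[n]=d['K'];T[n]=d['T']
def proj(n,P):
    P=np.asarray(P,float).reshape(-1,3);Ti=np.linalg.inv(T[n]);c=P@Ti[:3,:3].T+Ti[:3,3];q=c@K[n].T;return q[:,:2]/q[:,2:]
def ray(n,u,v,z):
    d=T[n][:3,:3]@np.linalg.inv(K[n])@[u,v,1];o=T[n][:3,3];return o+d*(z-o[2])/d[2]
th=np.linspace(0,2*np.pi,72,endpoint=False)
def circ(x,y,z,rad):return np.c_[x+rad*np.cos(th),y+rad*np.sin(th),0*th+z]
def sil(n,x,y,prof):
    "hull of circles (rad,z)"
    return cv2.convexHull(np.vstack([proj(n,circ(x,y,z,a)) for a,z in prof]).astype(np.float32))[:,0]
def cen(poly):
    m=cv2.moments(poly.astype(np.float32).reshape(-1,1,2));return np.array([m['m10']/m['m00'],m['m01']/m['m00']])
def area(poly):return cv2.contourArea(poly.astype(np.float32).reshape(-1,1,2))
def fit(n,uv,prof):
    x0=ray(n,uv[0],uv[1],np.mean([z for _,z in prof]))[:2]
    return least_squares(lambda p:cen(sil(n,p[0],p[1],prof))-uv,x0,diff_step=1e-3).x
E
python3 - <<'E'
from h import *
a=cv2.imread('pics/a_top.png');b=cv2.imread('pics/a_side.png')
def crop(im,c,s=40):
    return cv2.resize(im[c[1]-s:c[1]+s,c[0]-s:c[0]+s],(260,260),interpolation=cv2.INTER_CUBIC)
o=np.vstack([np.hstack([crop(a,c,30) for c in((281,296),(223,212),(369,291))]),np.hstack([crop(b,c,30) for c in((330,287),(204,282),(388,238))])])
cv2.imwrite('pics/b1.png',o)
E
```

```text
(no output)
```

View pics/b1.png

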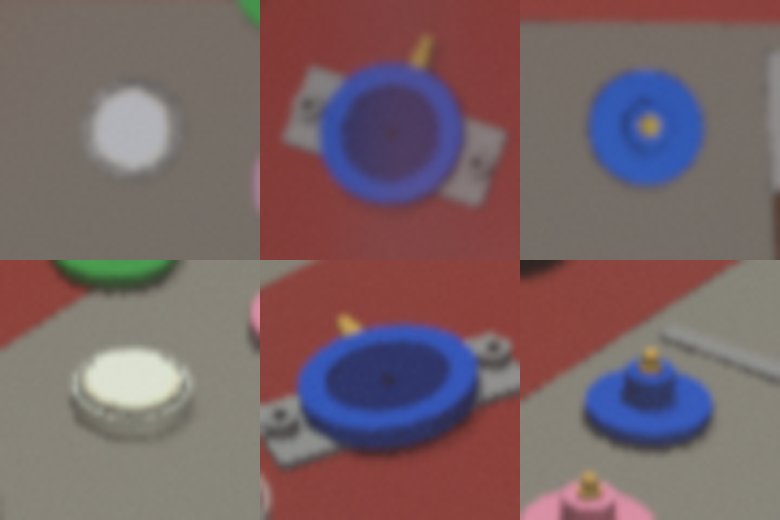

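```bash
python3 - <<'E'
from bench import r
from h import *
import pickle
out={}
for n in('top','side'):
    p=r.camera(n)
    for q in('blue_base','black_base','plate','brass_ring','steel_ring','blue_cap','black_cap','beaker','wash_bottle'):
        for g in r.regions_of(p,q):
            m=g['region'];ys,xs=np.nonzero(m)
            print(n,q,round(g['conf'],2),'cen uv',xs.mean().round(2),ys.mean().round(2),'area',m.sum(),xs.min(),xs.max(),ys.min(),ys.max())
            out[(n,q,round(xs.mean()))]=m
pickle.dump(out,open('pics/masks.pkl','wb'))
E
```

```text
top blue_base 0.96 cen uv 223.15 212.28 area 1208 198 248 191 228
top black_base 0.61 cen uv 404.18 219.65 area 1226 380 428 199 236
top plate 0.83 cen uv 280.83 295.4 area 341 272 290 285 306
top brass_ring 0.64 cen uv 455.1 312.38 area 185 442 466 304 323
top brass_ring 0.37 cen uv 152.07 242.53 area 690 136 169 229 254
top steel_ring 0.51 cen uv 201.57 296.25 area 169 190 214 286 306
top steel_ring 0.2 cen uv 367.11 289.1 area 498 355 379 277 301
top blue_cap 0.83 cen uv 321.78 308.58 area 554 309 335 296 322
top blue_cap 0.81 cen uv 317.34 260.55 area 549 305 330 248 273
top blue_cap 0.62 cen uv 367.14 289.6 area 521 355 380 277 302
top black_cap 0.84 cen uv 374.27 179.17 area 488 362 387 167 191
top black_cap 0.75 cen uv 330.15 214.57 area 513 318 342 202 227
top beaker 0.69 cen uv 152.08 242.59 area 665 137 169 229 254
top beaker 0.23 cen uv 223.17 211.87 area 1159 198 248 192 228
top wash_bottle 0.8 cen uv 499.48 240.6 area 926 478 534 226 255
side blue_base 0.67 cen uv 201.85 281.64 area 1322 172 235 266 299
side black_base 0.67 cen uv 350.79 201.76 area 752 330 374 191 215
side plate 0.92 cen uv 329.96 286.92 area 465 317 343 277 297
side brass_ring 0.6 cen uv 457.94 210.52 area 465 446 470 200 221
side brass_ring 0.35 cen uv 296.85 229.13 area 395 284 310 218 238
side blue_cap 0.94 cen uv 373.15 269.49 area 551 358 388 257 280
side blue_cap 0.77 cen uv 387.18 240.27 area 424 373 401 229 249
side blue_cap 0.73 cen uv 329.73 286.87 area 454 317 343 277 297
side blue_cap 0.72 cen uv 326.12 252.29 area 486 311 341 241 262
side black_cap 0.72 cen uv 296.3 228.74 area 402 283 310 218 237
side beaker 0.95 cen uv 160.33 323.47 area 1662 140 178 298 351
side wash_bottle 0.67 cen uv 421.74 157.89 area 1166 410 434 121 186
side wash_bottle 0.67 cen uv 387.26 240.05 area 454 373 401 229 249
```

```bash
cat >> h.py <<'E'
from scipy.ndimage import map_coordinates
from scipy.optimize import minimize
def samp(im,uv):
    return np.stack([map_coordinates(im[:,:,k].astype(float),[uv[:,1],uv[:,0]],order=1) for k in range(3)],1)
def resample(poly,N=90):
    q=np.vstack([poly,poly[:1]]);L=np.r_[0,np.cumsum(np.hypot(*np.diff(q,axis=0).T))];t=np.linspace(0,L[-1],N,endpoint=False)
    return np.c_[np.interp(t,L,q[:,0]),np.interp(t,L,q[:,1])]
def edgefit(n,im,xy,prof,w=1.5,rng=.012):
    "fit xy so that silhouette lies on the strongest edge"
    im=cv2.GaussianBlur(im,(0,0),.7)
    def sc(p):
        c=resample(sil(n,p[0],p[1],prof));t=np.roll(c,-1,0)-np.roll(c,1,0);nn=np.c_[t[:,1],-t[:,0]]/np.linalg.norm(t,axis=1)[:,None]
        d=np.linalg.norm(samp(im,c+w*nn)-samp(im,c-w*nn),axis=1)
        return -np.minimum(d,np.percentile(d,60)).mean()
    g=np.arange(-rng,rng+1e-6,.002)
    b=min(((sc([xy[0]+a,xy[1]+c]),xy[0]+a,xy[1]+c) for a in g for c in g))
    s=minimize(sc,b[1:],method='Nelder-Mead',options=dict(initial_simplex=[b[1:],(b[1]+.0015,b[2]),(b[1],b[2]+.0015)],xatol=1e-5,fatol=1e-3))
    return s.x,-s.fun
def prof(name,z=0):
    P=dict(blue_base=[(.042,.018)],blue_recess=[(.0285,.018)],black_ceram=[(.0215,.022)],black_base=[(.042,.018)],plate=[(.027,.003),(.027,.013),(.0215,.017)],brass_ring=[(.027,0),(.027,.030)],steel_ring=[(.027,0),(.027,.040)],
     cap=[(.033,.004),(.033,.012),(.013,.030),(.0045,.04)],capfl=[(.033,.012)])[name]
    return [(a,b+z) for a,b in P]
E
cat > m1.py <<'E'
from h import *
I={n:cv2.imread(f'pics/a_{n}.png') for n in('top','side')}
G=dict(blue_base=('blue_base',(223,212),(204,280)),blue_recess=('blue_recess',(223,212),(204,280)),black_ceram=('black_ceram',(406,221),(352,199)),black_base=('black_base',(405,221),(352,201)),plate=('plate',(281,296),(330,287)),
 brass_ring=('brass_ring',(455,313),(458,211)),steel_ring=('steel_ring',(202,296),(260,332)),blue_cap=('cap',(368,291),(388,239)),black_cap=('cap',(331,215),(297,228)))
vis={n:cv2.resize(I[n],None,fx=4,fy=4,interpolation=cv2.INTER_CUBIC) for n in I}
for k,(pn,a,b) in G.items():
    pr=prof(pn)
    for n,uv in(('top',a),('side',b)):
        x0=fit(n,np.array(uv,float),pr)
        x,s=edgefit(n,I[n],x0,pr)
        print(k,n,x0.round(4),x.round(4),round(s,1))
        cv2.polylines(vis[n],[((sil(n,*x,pr)+.5)*4*8).astype(int)],True,(0,255,255),1,cv2.LINE_AA,3)
cv2.imwrite('pics/v_top.png',cv2.resize(vis['top'][600:1400,700:1950],(800,512)))
cv2.imwrite('pics/v_side.png',cv2.resize(vis['side'][700:1450,600:1950],(800,444)))
E
python3 m1.py
```

```text
blue_base top [0.6548 0.2469] [0.6537 0.247 ] 70.5
blue_base side [0.647  0.2497] [0.6527 0.2476] 93.7
blue_recess top [0.6547 0.2469] [0.6538 0.2478] 46.1
blue_recess side [0.6465 0.2502] [0.6529 0.2479] 65.2
black_ceram top [ 0.636  -0.2151] [ 0.6392 -0.214 ] 171.1
black_ceram side [ 0.6347 -0.207 ] [ 0.6377 -0.2121] 210.7
black_base top [ 0.6369 -0.2133] [ 0.6389 -0.2131] 74.0
black_base side [ 0.6333 -0.2052] [ 0.6255 -0.1997] 65.7
plate top [0.4455 0.0957] [0.4468 0.0992] 48.1
plate side [0.4475 0.093 ] [0.4503 0.0892] 36.3
brass_ring top [ 0.409  -0.3333] [ 0.4098 -0.3293] 44.3
brass_ring side [ 0.4099 -0.3327] [ 0.4079 -0.3307] 58.6
steel_ring top [0.4429 0.2889] [0.4454 0.2866] 29.0
steel_ring side [0.4423 0.2884] [0.4399 0.2904] 49.2
blue_cap top [ 0.4604 -0.1205] [ 0.463  -0.1195] 75.8
blue_cap side [ 0.4658 -0.1267] [ 0.4609 -0.1168] 77.7
black_cap top [ 0.6518 -0.0267] [ 0.6509 -0.0254] 69.3
black_cap side [ 0.6549 -0.0298] [ 0.6491 -0.0236] 68.9
```

View pics/v_top.png

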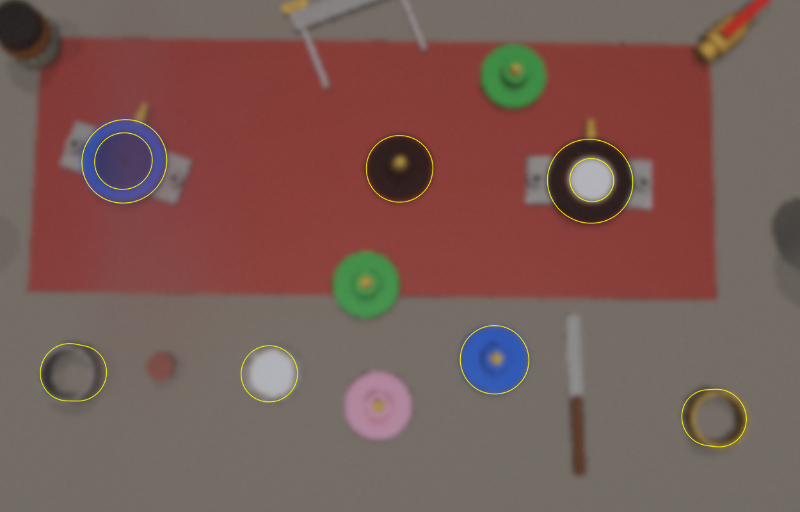

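View pics/v_side.png

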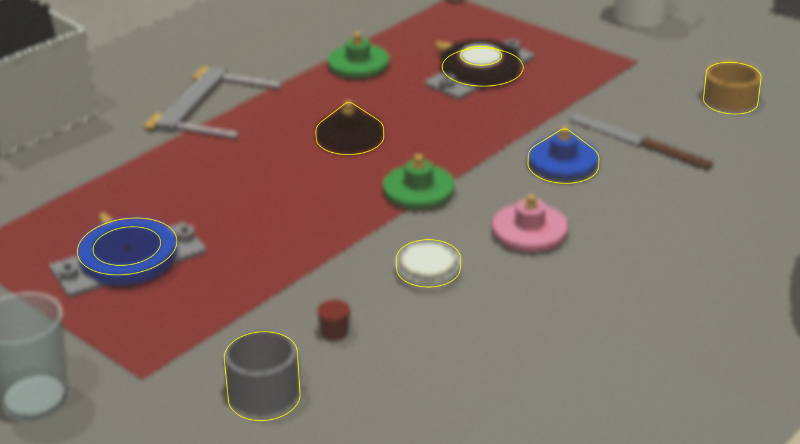

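```bash
cat >> h.py <<'E'
from scipy.spatial.transform import Rotation as R
def go(x,y,z,az,quiet=False):
    "az: world azimuth (deg) of tool x; prints delta row from the measured pose"
    from bench import r
    s=r.read_state();Rm=R.from_quat(s['eef_rot']);a=np.radians(az)
    Rt=R.from_matrix(np.array([[np.cos(a),0,-np.sin(a)],[np.sin(a),0,np.cos(a)],[0,-1,0]]))
    d=Rm.inv().apply(np.array([x,y,z])-s['ee_pos']);w=(Rm.inv()*Rt).as_rotvec(degrees=True)
    print('t',round(s['time'],2),'pos',np.round(s['ee_pos'],4),'w',round(s['width'],4),'F',np.round(s['ft_force'],1),'dist',np.linalg.norm(d).round(4),'j7',round(s['joint_positions'][6],2))
    print('ROW',np.round(d,4).tolist(),np.round(w,2).tolist())
E
python3 - <<'E'
from h import *
I={n:cv2.imread(f'pics/a_{n}.png') for n in('top','side')}
for n,uv in(('top',(281,296)),('side',(330,284))):
    for pr in([(.0215,.017)],[(.022,.0155)],[(.027,.013)]):
        print(n,edgefit(n,I[n],fit(n,np.array(uv,float),pr),pr,rng=.006))
print(ray('top',505,240,.1),ray('top',153,243,.07))
go(.449,.095,.15,0)
go(.449,.095,.15,-20)
E
```

```text
top (array([0.44635057, 0.09553928]), np.float64(79.68651884854921))
top (array([0.44618521, 0.09552775]), np.float64(80.48655047645632))
top (array([0.44658409, 0.09809849]), np.float64(49.369816081209024))
side (array([0.44640616, 0.09409335]), np.float64(112.59638285050949))
side (array([0.44774735, 0.09262122]), np.float64(112.76553167980862))
side (array([0.45205006, 0.09232222]), np.float64(68.39815982638434))
[ 0.57948865 -0.43240506  0.1       ] [0.56676533 0.40093429 0.07      ]
t 1.1 pos [ 0.2387 -0.5777  0.2226] w 0.0872 F [-0.1 -0.1  0.3] dist 0.7085 j7 -0.09
ROW [-0.5414, 0.0725, 0.4512] [0.0, -67.55, 0.01]
t 1.1 pos [ 0.2387 -0.5777  0.2226] w 0.0872 F [-0.1 -0.1  0.3] dist 0.7085 j7 -0.09
ROW [-0.5414, 0.0725, 0.4512] [0.0, -47.55, 0.01]
```

Choice. For blue_cap, in the top picture: blue (369,291), pink (322,308), green (318,261) and (376,180). I take the blue one. For black_cap: black (331,215), green (376,180). I take the black one. The plate is at (281,296), ceramic face up, checked in the close crop. The ceramic at (406,221) is built into the black base. The rings are at (202,296) and (455,313), and the red cylinder at (238,293) is no part of the job.

Call:
{"api": "arm_command", "payload": {
  "deltas": [-0.544,0.072,0.4512,0,-67.5,0,-0.544,0.072,0.4512,0,-67.5,0,-0.544,0.072,0.4512,0,-67.5,0,-0.544,0.072,0.4512,0,-67.5,0,-0.544,0.072,0.4512,0,-67.5,0,-0.544,0.072,0.4512,0,-67.5,0,-0.544,0.072,0.4512,0,-67.5,0,-0.544,0.072,0.4512,0,-67.5,0],
  "hand": 0.85,
  "grip_force": 8
}}

```text
time: 2.1
ee_pos: [0.3864, -0.1007, 0.1721]
eef_rot: [0.707, 0.0, 0.0, -0.707]
ft_force: [1.4, 0.0, -0.2]
width: 0.074
```

```bash
python3 -c "
from h import *
go(.4464,.095,.006,0)"
```

```text
t 2.1 pos [ 0.3864 -0.1007  0.1721] w 0.074 F [ 1.4  0.  -0.2] dist 0.2636 j7 0.22
ROW [0.0598, 0.1659, 0.1959] [0.06, -0.01, 0.06]
```

Call:
{"api": "arm_command", "payload": {
  "deltas": [0.06,0.06,0.196,0,0,0,0.06,0.06,0.196,0,0,0,0.06,0.11,0.196,0,0,0,0.06,0.11,0.196,0,0,0,0.06,0.11,0.196,0,0,0,0.06,0.11,0.196,0,0,0]
}}

```text
time: 2.85
ee_pos: [0.4463, 0.093, 0.0622]
eef_rot: [0.707, -0.0, 0.0, -0.707]
ft_force: [0.3, 0.2, 0.8]
width: 0.0742
```

```bash
python3 -c "
from h import *
go(.4464,.095,.006,0)"
```

```text
t 2.85 pos [0.4463 0.093  0.0622] w 0.0742 F [0.3 0.2 0.8] dist 0.0562 j7 -0.47
ROW [0.0001, 0.0562, 0.002] [0.01, -0.05, 0.0]
```

Call:
{"api": "arm_command", "payload": {
  "deltas": [0,0.04,0.002,0,0,0,0,0.0555,0.002,0,0,0,0,0.0555,0.002,0,0,0]
}}

```text
time: 3.22
ee_pos: [0.4459, 0.0946, 0.0065]
eef_rot: [0.707, -0.001, 0.0, -0.707]
ft_force: [-0.0, -0.2, -0.1]
width: 0.0739
```

Call:
{"api": "arm_command", "payload": {
  "deltas": [0,0,0,0,0,0,0,0,0,0,0,0,0,0,0,0,0,0,0,0,0,0,0,0,0,0,0,0,0,0],
  "hand": 0.5,
  "grip_force": 6
}}

```text
time: 3.85
ee_pos: [0.4468, 0.0954, 0.007]
eef_rot: [0.707, 0.0, 0.001, -0.707]
ft_force: [0.4, -1.0, 6.3]
width: 0.0534
```

```bash
python3 -c "
from h import *
go(.4464,.095,.006,0)"
```

```text
t 3.85 pos [0.4468 0.0954 0.007 ] w 0.0534 F [ 0.4 -1.   6.3] dist 0.0011 j7 -0.56
ROW [-0.0004, 0.001, -0.0004] [0.02, -0.05, 0.06]
```

Call:
{"api": "arm_command", "payload": {
  "deltas": [0,0,0,0,0,0,0,0,0,0,-10,0,0,0,0,0,-20,0,0,0,0,0,-30,0,0,0,0,0,-40,0,0,0,0,0,-50,0,0,0,0,0,-60,0,0,0,0,0,-70,0],
  "hand": 0.8
}}

```text
time: 4.85
ee_pos: [0.446, 0.0954, 0.0063]
eef_rot: [-0.578, -0.407, 0.407, 0.578]
ft_force: [0.0, 0.8, -0.6]
width: 0.0695
```

Call:
{"api": "arm_command", "payload": {
  "deltas": [0,0,0,0,-10,0,0,0,0,0,-20,0,0,0,0,0,-20,0]
}}

```text
time: 5.22
ee_pos: [0.4459, 0.0954, 0.0062]
eef_rot: [-0.5, -0.499, 0.499, 0.501]
ft_force: [-0.0, -0.4, 0.3]
width: 0.0696
```

```bash
python3 -c "
from h import *
go(.4464,.095,.006,90)"
```

```text
t 5.22 pos [0.4459 0.0954 0.0062] w 0.0696 F [-0.  -0.4  0.3] dist 0.0006 j7 0.86
ROW [-0.0004, 0.0002, -0.0005] [-0.03, -0.12, 0.03]
```

Call:
{"api": "arm_command", "payload": {
  "deltas": [0,0,0,0,0,0,0,0,0,0,0,0,0,0,0,0,0,0,0,0,0,0,0,0,0,-0.005,0,0,0,0,0,-0.03,0,0,0,0,0,-0.08,0,0,0,0],
  "hand": 0.5,
  "grip_force": 15
}}

```text
time: 6.1
ee_pos: [0.445, 0.0954, 0.0865]
eef_rot: [-0.499, -0.499, 0.5, 0.501]
ft_force: [1.0, -0.7, -0.2]
width: 0.0532
```

```bash
python3 -c "
from h import *
go(.6535,.2477,.08,90)"
```

```text
t 6.1 pos [0.445  0.0954 0.0865] w 0.0532 F [ 1.  -0.7 -0.2] dist 0.2583 j7 0.99
ROW [0.1524, 0.0059, -0.2084] [-0.18, -0.03, 0.03]
```

Call:
{"api": "arm_command", "payload": {
  "deltas": [0.035,0,-0.05,0,0,0,0.07,0,-0.1,0,0,0,0.11,0,-0.15,0,0,0,0.1523,0.01,-0.2084,0,0,0,0.1523,0.03,-0.2084,0,0,0,0.1523,0.03,-0.2084,0,0,0]
}}

```text
time: 6.85
ee_pos: [0.6537, 0.248, 0.0543]
eef_rot: [-0.499, -0.499, 0.501, 0.501]
ft_force: [-0.0, -0.8, -0.8]
width: 0.0533
```

```bash
cat > look.py <<'E'
import sys
from bench import r
from h import *
def look(tag,crops,s=45):
    o=[]
    I={}
    for n in('top','side'):
        p=r.camera(n);I[n]=p['image'][:,:,::-1].copy();cv2.imwrite(f'pics/{tag}_{n}.png',I[n])
        c=[int(v) for v in proj(n,crops)[0]]
        c=[min(max(c[0],s),640-s),min(max(c[1],s),480-s)]
        o.append(cv2.resize(I[n][c[1]-s:c[1]+s,c[0]-s:c[0]+s],(400,400),interpolation=cv2.INTER_CUBIC))
    cv2.imwrite(f'pics/{tag}.png',np.hstack(o));return I
E
python3 -c "
from look import *
go(.6535,.2477,.0215,90)
look('c1',(.6535,.2477,.05))"
```

```text
t 6.85 pos [0.6537 0.248  0.0543] w 0.0533 F [-0.  -0.8 -0.8] dist 0.0328 j7 0.76
ROW [-0.0003, 0.0328, 0.0001] [-0.2, -0.0, -0.01]
```

View pics/c1.png

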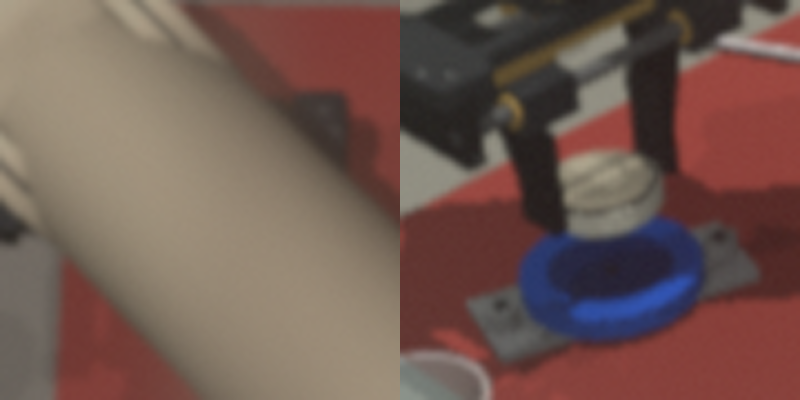

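Call:
{"api": "arm_command", "payload": {
  "deltas": [0,0.02,0,-0.2,0,0,0,0.028,0,-0.2,0,0,0,0.031,0,-0.2,0,0,0,0.033,0,-0.2,0,0,0,0.0338,0,-0.2,0,0,0,0.0338,0,-0.2,0,0]
}}

```text
time: 7.7
ee_pos: [0.6548, 0.2476, 0.0228]
eef_rot: [0.501, 0.501, -0.499, -0.499]
ft_force: [-0.1, -0.4, 0.3]
width: 0.053
```

```bash
python3 -c "
from look import *
go(.6535,.2477,.0205,90)
look('c2',(.6535,.2477,.03))"
```

```text
t 7.7 pos [0.6548 0.2476 0.0228] w 0.053 F [-0.1 -0.4  0.3] dist 0.0026 j7 0.74
ROW [0.0001, 0.0023, 0.0013] [0.22, -0.05, 0.0]
```

View pics/c2.png

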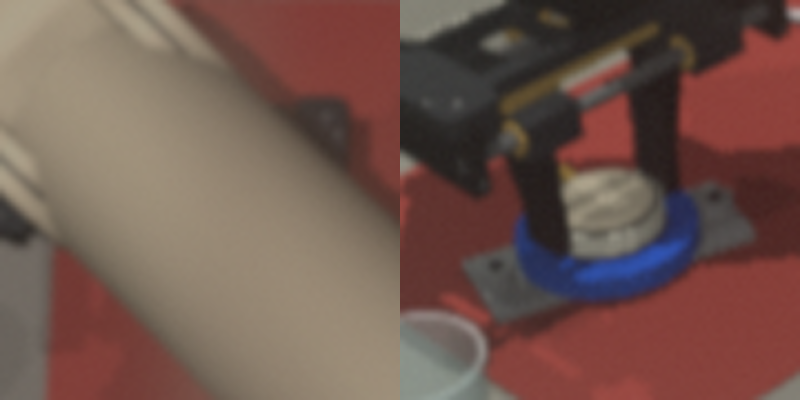

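Call:
{"api": "arm_command", "payload": {
  "deltas": [0,0.001,0,0.2,0,0,0,0.002,0,0.2,0,0,0,0.0023,0,0.2,0,0,0,0.0023,0,0.2,0,0]
}}

```text
time: 8.3
ee_pos: [0.6548, 0.2475, 0.0205]
eef_rot: [0.5, 0.5, -0.5, -0.5]
ft_force: [-1.6, -0.9, 2.2]
width: 0.0531
```

```bash
cat >> h.py <<'E'
def avg(k=4):
    from bench import r
    P=[];F=[]
    for i in range(k):
        s=r.read_state();P.append(s['ee_pos']);F.append(s['ft_force'])
        if i<k-1:r.camera('top')
    print('AVG pos',np.mean(P,0).round(4),'sd',np.std(P,0).round(4),'F',np.mean(F,0).round(1),'w',s['width'])
    return np.mean(P,0)
E
python3 -c "
from look import *
avg(5)"
```

```text
AVG pos [0.6548 0.2475 0.0205] sd [0. 0. 0.] F [-0.9 -1.3  3.2] w 0.05270918280790133
```

Call:
{"api": "arm_command", "payload": {
  "deltas": [0,0,0,0,0,0,0,0,0,0,0,0,0,0,0,0,0,0],
  "hand": 0.74
}}

```text
time: 8.88
ee_pos: [0.6546, 0.2475, 0.02]
eef_rot: [-0.5, -0.5, 0.5, 0.5]
ft_force: [0.1, 0.3, -0.3]
width: 0.0637
```

Call:
{"api": "arm_command", "payload": {
  "deltas": [0,-0.02,0,0,0,0,0,-0.06,0,0,0,0,0,-0.1,0,0,0,0,0.06,-0.12,0.03,0,0,0,0.0,-0.13,0.06,0,0,0,-0.1,-0.13,0.06,0,0,0,-0.15,-0.13,0.1,0,0,0]
}}

```text
time: 9.75
ee_pos: [0.5698, 0.1276, 0.1515]
eef_rot: [0.501, 0.5, -0.499, -0.5]
ft_force: [0.9, -1.3, 1.1]
width: 0.0642
```

```bash
python3 -c "
from look import *
go(.4085,-.33,.1,0)
I=look('c3',(.6535,.2477,.03),30)
for n in I:
  for pr in ([(.0215,.031)],[(.042,.018)]):
    print(n,edgefit(n,I[n],(.6535,.2477),pr,rng=.006))
"
```

```text
t 9.75 pos [0.5698 0.1276 0.1515] w 0.0642 F [ 0.9 -1.3  1.1] dist 0.4879 j7 0.93
ROW [-0.4579, 0.0514, 0.1606] [0.11, 89.9, 0.07]
top (array([0.65145836, 0.25856593]), np.float64(7.897908560484783))
top (array([0.67812706, 0.27403475]), np.float64(16.5939284646467))
side (array([0.65272164, 0.24855367]), np.float64(134.00768526955517))
side (array([0.65267453, 0.24774541]), np.float64(94.53367376630914))
```

View pics/c3.png

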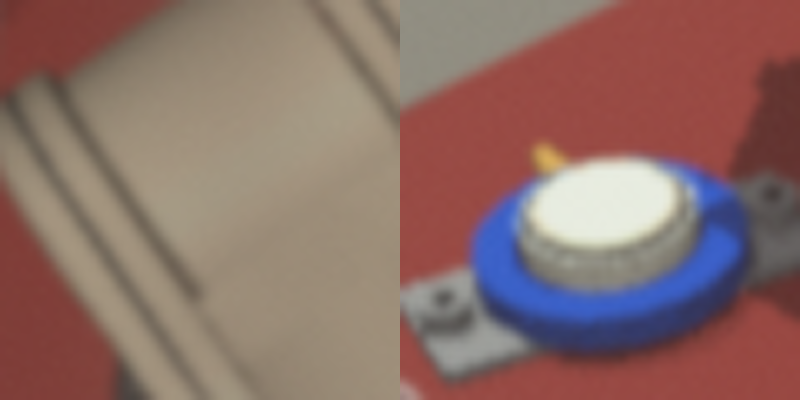

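Call:
{"api": "arm_command", "payload": {
  "deltas": [-0.06,0,0.02,0,0,0,-0.12,0,0.04,0,0,0,-0.18,0,0.06,0,0,0,-0.238,0,0.08,0,0,0,-0.295,0.02,0.1,0,0,0,-0.352,0.04,0.12,0,0,0,-0.408,0.06,0.14,0,0,0,-0.4576,0.072,0.1608,0,0,0],
  "hand": 0.85
}}

```text
time: 10.85
ee_pos: [0.4073, -0.3297, 0.0788]
eef_rot: [0.501, 0.5, -0.5, -0.5]
ft_force: [0.8, -0.2, 1.2]
width: 0.074
```

Call:
{"api": "arm_command", "payload": {
  "deltas": [0,0,0,0,0,0,0,0,0,0,0,0]
}}

```text
time: 11.1
ee_pos: [0.4087, -0.3272, 0.0793]
eef_rot: [0.5, 0.5, -0.5, -0.5]
ft_force: [0.1, -0.3, -0.2]
width: 0.0739
```

```bash
python3 -c "
from look import *
go(.409,-.33,.010,90)
I=look('d1',(.409,-.33,.02))
"
```

```text
t 11.1 pos [ 0.4087 -0.3272  0.0793] w 0.0739 F [ 0.1 -0.3 -0.2] dist 0.0693 j7 1.83
ROW [-0.0027, 0.0693, -0.0002] [0.06, -0.02, -0.03]
```

View pics/d1.png

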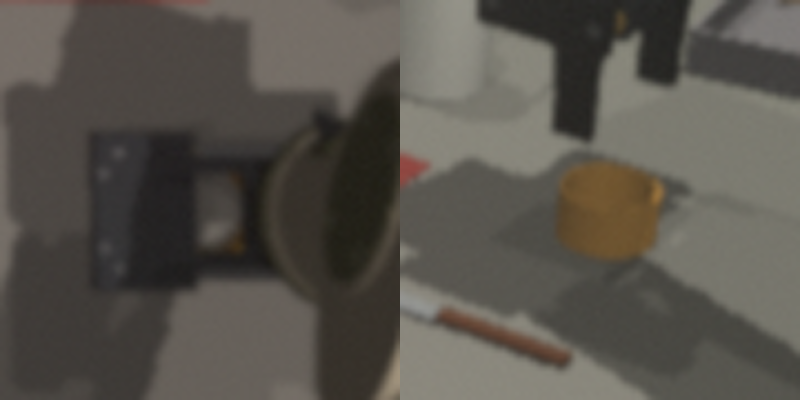

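Call:
{"api": "arm_command", "payload": {
  "deltas": [-0.0027,0.03,0,0,0,0,-0.0027,0.06,0,0,0,0,-0.0027,0.069,0,0,0,0,-0.0027,0.069,0,0,0,0]
}}

```text
time: 11.7
ee_pos: [0.4085, -0.3298, 0.0097]
eef_rot: [0.5, 0.5, -0.5, -0.5]
ft_force: [0.2, -0.7, 0.3]
width: 0.074
```

Call:
{"api": "arm_command", "payload": {
  "deltas": [0,0,0,0,0,0,0,0,0,0,0,0,0,0,0,0,0,0,0,0,0,0,0,0],
  "hand": 0.5,
  "grip_force": 6
}}

```text
time: 12.2
ee_pos: [0.4082, -0.331, 0.0098]
eef_rot: [0.501, 0.5, -0.5, -0.5]
ft_force: [-2.1, 0.3, 6.2]
width: 0.0543
```

Call:
{"api": "arm_command", "payload": {
  "deltas": [0,0,0,0,0,0,0,0,0,0,10,0,0,0,0,0,20,0,0,0,0,0,30,0,0,0,0,0,40,0,0,0,0,0,50,0,0,0,0,0,60,0,0,0,0,0,70,0],
  "hand": 0.8
}}

```text
time: 13.2
ee_pos: [0.4078, -0.3303, 0.009]
eef_rot: [-0.697, -0.12, 0.121, 0.697]
ft_force: [1.0, 0.3, -0.5]
width: 0.0695
```

Call:
{"api": "arm_command", "payload": {
  "deltas": [0,0,0,0,10,0,0,0,0,0,20,0,0,0,0,0,20,0]
}}

```text
time: 13.58
ee_pos: [0.4078, -0.3303, 0.0091]
eef_rot: [0.707, 0.0, -0.0, -0.707]
ft_force: [-0.6, 0.1, -0.3]
width: 0.0699
```

```bash
python3 -c "
from look import *
go(.409,-.33,.010,0)
"
```

```text
t 13.57 pos [ 0.4078 -0.3303  0.0091] w 0.0699 F [-0.6  0.1 -0.3] dist 0.0015 j7 0.34
ROW [0.0012, -0.0009, 0.0003] [0.0, 0.03, -0.02]
```

Grip and lift.

Call:
{"api": "arm_command", "payload": {
  "deltas": [0,0,0,0,0,0,0,0,0,0,0,0,0,0,0,0,0,0,0,0,0,0,0,0,0,-0.02,0,0,0,0,0,-0.08,0,0,0,0,0,-0.11,0,0,0,0],
  "hand": 0.5,
  "grip_force": 15
}}

```text
time: 14.45
ee_pos: [0.4091, -0.3309, 0.1234]
eef_rot: [0.708, 0.001, 0.001, -0.706]
ft_force: [1.3, -0.1, -1.2]
width: 0.0536
```

```bash
python3 -c "
from look import *
go(.6537,.248,.075,0)
"
```

```text
t 14.45 pos [ 0.4091 -0.3309  0.1234] w 0.0536 F [ 1.3 -0.1 -1.2] dist 0.6303 j7 0.44
ROW [0.2444, 0.0476, 0.579] [0.15, -0.0, 0.17]
```

Call:
{"api": "arm_command", "payload": {
  "deltas": [0.022,0,0.053,0,0,0,0.044,0,0.106,0,0,0,0.066,0,0.159,0,0,0,0.088,0,0.212,0,0,0,0.11,0,0.265,0,0,0,0.132,0,0.318,0,0,0,0.154,0,0.371,0,0,0,0.176,0,0.424,0,0,0]
}}

```text
time: 15.45
ee_pos: [0.5851, 0.0947, 0.1207]
eef_rot: [0.707, -0.0, 0.001, -0.707]
ft_force: [1.3, -0.7, -1.1]
width: 0.0538
```

Call:
{"api": "arm_command", "payload": {
  "deltas": [0.022,0,0.053,0,0,0,0.044,0,0.106,0,0,0,0.068,0.02,0.155,0,0,0,0.068,0.046,0.155,0,0,0,0.068,0.046,0.155,0,0,0]
}}

```text
time: 16.08
ee_pos: [0.6513, 0.2479, 0.0722]
eef_rot: [0.708, -0.001, -0.001, -0.707]
ft_force: [0.2, -1.1, 0.2]
width: 0.0531
```

```bash
python3 -c "
from look import *
go(.6537,.248,.039,0)
I=look('d2',(.6537,.248,.06),50)
for z in (.075-.039+.028,):
  print(edgefit('side',I['side'],(.6537,.248),[(.027,z),(.027,z+.03)],rng=.006))
print(edgefit('side',I['side'],(.6537,.248),[(.0215,.031)],rng=.004))
"
```

```text
t 16.07 pos [0.6513 0.2479 0.0722] w 0.0531 F [ 0.2 -1.1  0.2] dist 0.0332 j7 -0.75
ROW [0.0025, 0.0331, 0.0001] [0.07, 0.0, -0.18]
(array([0.64941337, 0.24839294]), np.float64(35.537518690433835))
(array([0.65139428, 0.24932467]), np.float64(47.25502591639136))
```

View pics/d2.png

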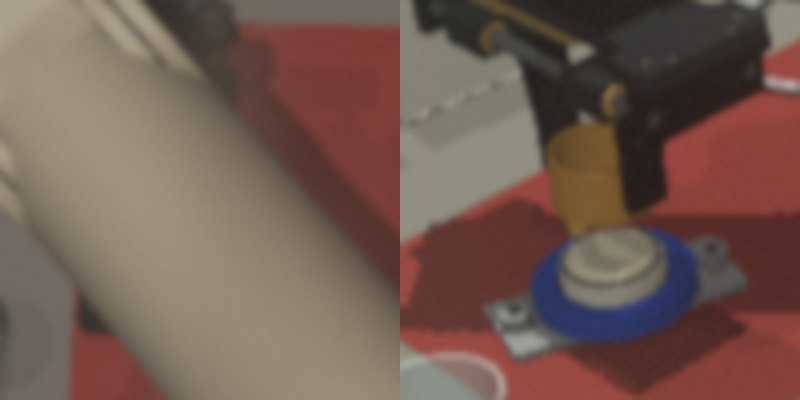

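Call:
{"api": "arm_command", "payload": {
  "deltas": [0.0024,0.01,0.0001,0,0,0,0.0024,0.025,0.0001,0,0,0,0.0024,0.028,0.0001,0,0,0,0.0024,0.028,0.0001,0,0,0]
}}

```text
time: 16.68
ee_pos: [0.6546, 0.2482, 0.0448]
eef_rot: [0.707, -0.001, 0.0, -0.707]
ft_force: [-0.5, -0.8, -0.1]
width: 0.0537
```

```bash
python3 -c "
from look import *
go(.6537,.248,.0365,0)
I=look('d3',(.6537,.248,.06),50)
"
```

```text
t 16.68 pos [0.6546 0.2482 0.0448] w 0.0537 F [-0.5 -0.8 -0.1] dist 0.0084 j7 -0.76
ROW [-0.0009, 0.0083, -0.0002] [0.01, -0.05, -0.04]
```

View pics/d3.png

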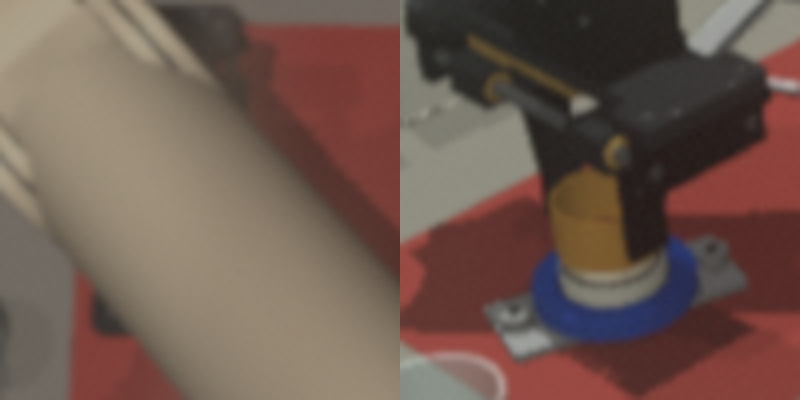

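Call:
{"api": "arm_command", "payload": {
  "deltas": [-0.0004,0.004,0,0,0,0,-0.0004,0.006,0,0,0,0,-0.0004,0.008,0,0,0,0,-0.0004,0.0085,0,0,0,0,-0.0004,0.0085,0,0,0,0]
}}

```text
time: 17.4
ee_pos: [0.6544, 0.2483, 0.0367]
eef_rot: [0.707, -0.0, 0.0, -0.707]
ft_force: [-0.6, -0.1, -0.7]
width: 0.0533
```

```bash
python3 -c "
from look import *
go(.6537,.248,.0365,0)
I=look('d4',(.6537,.248,.06),40)
"
```

```text
t 17.4 pos [0.6544 0.2483 0.0367] w 0.0533 F [-0.6 -0.1 -0.7] dist 0.0008 j7 -0.76
ROW [-0.0007, 0.0002, -0.0003] [0.0, -0.05, 0.0]
```

View pics/d4.png

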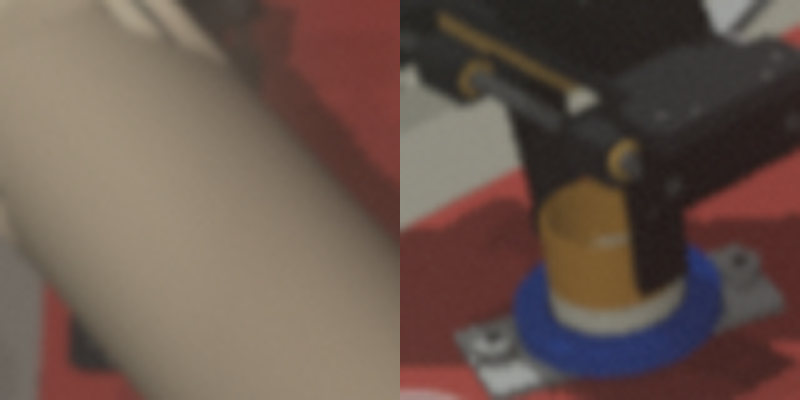

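Call:
{"api": "arm_command", "payload": {
  "deltas": [0,0.001,0,0,0,0,0,0.001,0,0,0,0]
}}

```text
time: 17.75
ee_pos: [0.6546, 0.2484, 0.0362]
eef_rot: [-0.707, 0.0, -0.001, 0.707]
ft_force: [-1.0, -0.7, 3.6]
width: 0.0541
```

Call:
{"api": "arm_command", "payload": {
  "deltas": [0,0,0,0,0,0,0,0,0,0,0,0,0,0,0,0,0,0,0,-0.02,0,0,0,0,0,-0.06,0,0,0,0,0,-0.1,0,0,0,0],
  "hand": 0.74
}}

```text
time: 18.5
ee_pos: [0.6544, 0.2486, 0.1383]
eef_rot: [-0.707, -0.0, -0.0, 0.707]
ft_force: [1.3, 0.9, -1.5]
width: 0.0645
```

```bash
python3 -c "
from look import *
go(.462,-.118,.1,0)
I=look('d5',(.6537,.248,.05),40)
print(edgefit('side',I['side'],(.6537,.248),[(.027,.027),(.027,.057)],rng=.006))
print(edgefit('side',I['side'],(.6537,.248),[(.042,.018),(.042,.012)],rng=.006))
"
```

```text
t 18.5 pos [0.6544 0.2486 0.1383] w 0.0645 F [ 1.3  0.9 -1.5] dist 0.4158 j7 -0.72
ROW [-0.1922, 0.038, -0.3667] [-0.03, -0.04, 0.04]
(array([0.65280094, 0.24719064]), np.float64(33.865454263649056))
(array([0.64749468, 0.25102151]), np.float64(33.94675691039871))
```

View pics/d5.png

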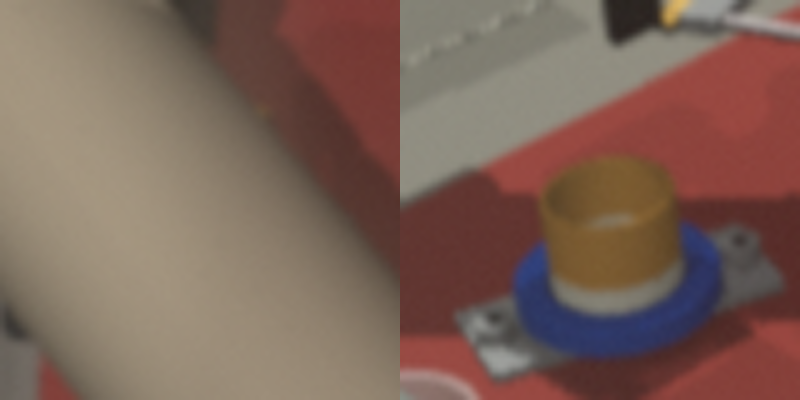

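Call:
{"api": "arm_command", "payload": {
  "deltas": [-0.03,0,-0.052,0,0,0,-0.06,0,-0.104,0,0,0,-0.09,0,-0.156,0,0,0,-0.12,0,-0.208,0,0,0,-0.15,0,-0.26,0,0,0,-0.175,0.02,-0.312,0,0,0,-0.1924,0.05,-0.3665,0,0,0,-0.1924,0.06,-0.3665,0,0,0],
  "hand": 0.6
}}

```text
time: 19.6
ee_pos: [0.4596, -0.1223, 0.0749]
eef_rot: [0.708, -0.003, 0.002, -0.706]
ft_force: [0.3, 0.5, -0.0]
width: 0.0522
```

Call:
{"api": "arm_command", "payload": {
  "deltas": [0,0,0,0,0,0,0,0,0,0,0,0]
}}

```text
time: 19.85
ee_pos: [0.4628, -0.1165, 0.0767]
eef_rot: [-0.707, -0.001, 0.0, 0.707]
ft_force: [0.3, 0.5, 0.2]
width: 0.0522
```

```bash
python3 -c "
from look import *
go(.462,-.118,.015,0)
I=look('e1',(.462,-.118,.02),40)
print(edgefit('side',I['side'],(.462,-.118),prof('cap'),rng=.006))
"
```

```text
t 19.85 pos [ 0.4628 -0.1165  0.0767] w 0.0522 F [0.3 0.5 0.2] dist 0.0618 j7 -0.03
ROW [-0.0009, 0.0617, -0.0015] [-0.0, 0.09, 0.09]
(array([ 0.46256222, -0.11934901]), np.float64(43.77871685372055))
```

View pics/e1.png

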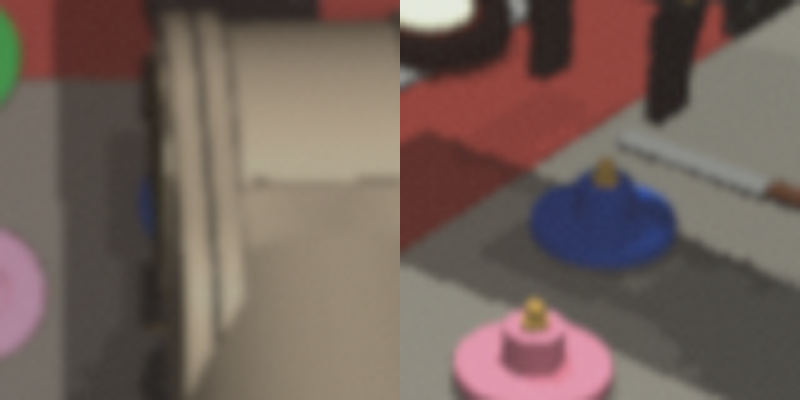

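Call:
{"api": "arm_command", "payload": {
  "deltas": [0,0.03,-0.002,0,0,0,0,0.055,-0.002,0,0,0,0,0.0617,-0.002,0,0,0,0,0.0617,-0.002,0,0,0]
}}

```text
time: 20.45
ee_pos: [0.4621, -0.1195, 0.0145]
eef_rot: [-0.707, -0.0, -0.0, 0.707]
ft_force: [0.4, -0.5, -0.3]
width: 0.0522
```

Call:
{"api": "arm_command", "payload": {
  "deltas": [0,0,0,0,0,0,0,0,0,0,0,0,0,0,0,0,0,0,0,0,0,0,0,0,0,0,0,0,0,0],
  "hand": 0.2,
  "grip_force": 6
}}

```text
time: 21.08
ee_pos: [0.4621, -0.1202, 0.0144]
eef_rot: [0.707, -0.0, 0.001, -0.707]
ft_force: [0.5, -0.3, 4.9]
width: 0.0256
```

Call:
{"api": "arm_command", "payload": {
  "deltas": [0,0,0,0,0,0,0,0,0,0,-10,0,0,0,0,0,-20,0,0,0,0,0,-30,0,0,0,0,0,-40,0,0,0,0,0,-50,0,0,0,0,0,-60,0,0,0,0,0,-70,0],
  "hand": 0.5
}}

```text
time: 22.08
ee_pos: [0.4613, -0.12, 0.0138]
eef_rot: [-0.578, -0.407, 0.407, 0.578]
ft_force: [0.3, -0.6, -0.0]
width: 0.0437
```

Call:
{"api": "arm_command", "payload": {
  "deltas": [0,0,0,0,-10,0,0,0,0,0,-20,0,0,0,0,0,-20,0]
}}

```text
time: 22.45
ee_pos: [0.4613, -0.1199, 0.0137]
eef_rot: [-0.5, -0.5, 0.499, 0.501]
ft_force: [-0.2, -0.3, 0.2]
width: 0.0435
```

Call:
{"api": "arm_command", "payload": {
  "deltas": [0,0,0,0,0,0,0,0,0,0,0,0,0,0,0,0,0,0,0,0,0,0,0,0,0,0,0,0,0,0],
  "hand": 0.2,
  "grip_force": 20
}}

```text
time: 23.08
ee_pos: [0.4617, -0.12, 0.014]
eef_rot: [0.5, 0.5, -0.5, -0.5]
ft_force: [-1.1, -0.1, 1.3]
width: 0.0248
```

```bash
python3 -c "
from look import *
go(.6544,.2484,.11,90)
"
```

```text
t 23.07 pos [ 0.4617 -0.12    0.014 ] w 0.0248 F [-1.1 -0.1  1.3] dist 0.4267 j7 1.29
ROW [0.3686, -0.096, -0.1923] [0.0, -0.06, -0.01]
```

Call:
{"api": "arm_command", "payload": {
  "deltas": [0,-0.03,0,0,0,0,0,-0.08,0,0,0,0,0.05,-0.1,-0.026,0,0,0,0.1,-0.1,-0.052,0,0,0,0.15,-0.1,-0.078,0,0,0,0.2,-0.1,-0.104,0,0,0,0.25,-0.1,-0.13,0,0,0,0.3,-0.1,-0.156,0,0,0]
}}

```text
time: 24.08
ee_pos: [0.6186, 0.1812, 0.1135]
eef_rot: [0.5, 0.499, -0.5, -0.5]
ft_force: [1.8, -0.2, -1.4]
width: 0.0253
```

Call:
{"api": "arm_command", "payload": {
  "deltas": [0.04,0,-0.02,0,0,0,0.0685,0.01,-0.0363,0,0,0,0.0685,0.027,-0.0363,0,0,0,0.0685,0.027,-0.0363,0,0,0]
}}

```text
time: 24.58
ee_pos: [0.6534, 0.2471, 0.0848]
eef_rot: [-0.5, -0.498, 0.501, 0.501]
ft_force: [-0.6, 0.4, -1.3]
width: 0.0252
```

```bash
python3 -c "
from look import *
go(.6544,.2484,.067,90)
I=look('e2',(.6537,.248,.06),40)
"
```

```text
t 24.57 pos [0.6534 0.2471 0.0848] w 0.0252 F [-0.6  0.4 -1.3] dist 0.0179 j7 0.76
ROW [0.0013, 0.0178, -0.001] [-0.17, -0.07, -0.11]
```

View pics/e2.png

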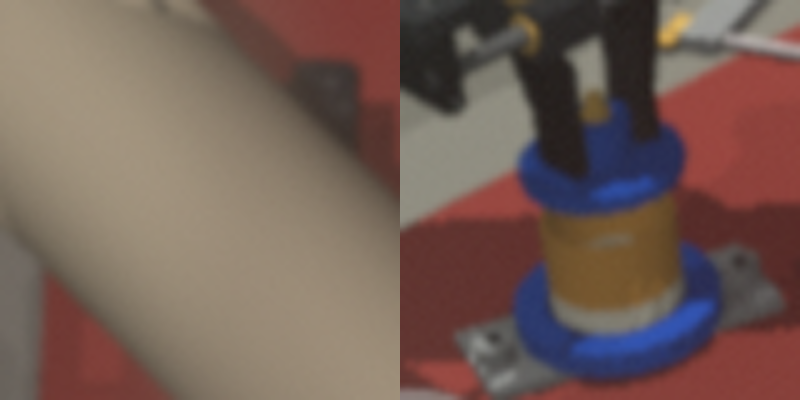

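Call:
{"api": "arm_command", "payload": {
  "deltas": [0.001,0.005,-0.001,0,0,0,0.001,0.01,-0.001,0,0,0,0.001,0.01,-0.001,0,0,0]
}}

```text
time: 25.05
ee_pos: [0.6552, 0.2488, 0.0766]
eef_rot: [0.5, 0.499, -0.5, -0.5]
ft_force: [0.3, 0.0, -1.6]
width: 0.0256
```

```bash
python3 -c "
from look import *
go(.6544,.2484,.067,90)
"
```

```text
t 25.05 pos [0.6552 0.2488 0.0766] w 0.0256 F [ 0.3  0.  -1.6] dist 0.0096 j7 0.75
ROW [-0.0004, 0.0096, 0.0008] [-0.03, -0.07, -0.03]
```

Call:
{"api": "arm_command", "payload": {
  "deltas": [-0.0003,0.004,0.0005,0,0,0,-0.0003,0.007,0.0005,0,0,0,-0.0003,0.009,0.0005,0,0,0,-0.0003,0.01,0.0005,0,0,0,-0.0003,0.01,0.0005,0,0,0]
}}

```text
time: 25.68
ee_pos: [0.6549, 0.2491, 0.0672]
eef_rot: [0.5, 0.5, -0.5, -0.5]
ft_force: [-0.3, -0.6, 0.2]
width: 0.0256
```

```bash
python3 -c "
from look import *
go(.6544,.2484,.067,90)
I=look('e3',(.6537,.248,.06),40)
"
```

```text
t 25.68 pos [0.6549 0.2491 0.0672] w 0.0256 F [-0.3 -0.6  0.2] dist 0.0008 j7 0.75
ROW [-0.0007, 0.0002, 0.0005] [0.01, -0.05, 0.0]
```

View pics/e3.png

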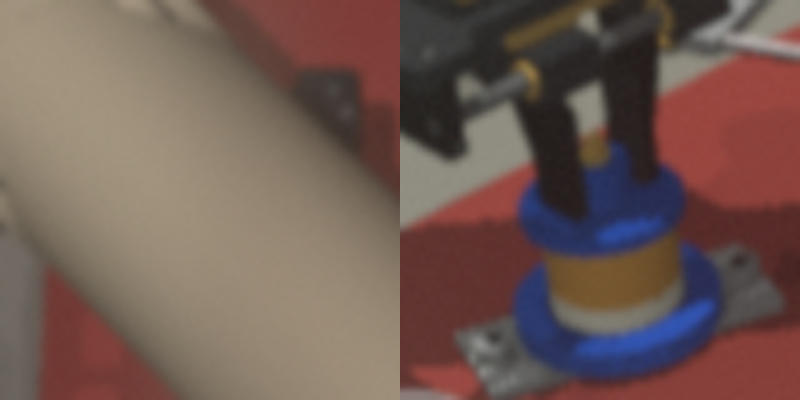

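Call:
{"api": "arm_command", "payload": {
  "deltas": [0,0.0008,0,0,0,0,0,0.0008,0,0,0,0]
}}

```text
time: 26.02
ee_pos: [0.655, 0.2492, 0.0671]
eef_rot: [0.5, 0.5, -0.5, -0.5]
ft_force: [-2.4, -2.3, 6.2]
width: 0.0257
```

Call:
{"api": "arm_command", "payload": {
  "deltas": [0,0,0,0,0,0,0,0,0,0,0,0,0,-0.02,0,0,0,0,0,-0.06,0,0,0,0,0,-0.08,0,0,0,0],
  "hand": 0.5
}}

```text
time: 26.65
ee_pos: [0.6555, 0.2498, 0.1497]
eef_rot: [0.501, 0.501, -0.499, -0.5]
ft_force: [0.1, 0.3, -0.8]
width: 0.0431
```

```bash
python3 -c "
from look import *
go(.4427,.2885,.1,90)
I=look('e4',(.6537,.248,.05),40)
print(edgefit('side',I['side'],(.6537,.248),[(.033,.057),(.033,.065)],rng=.006))
"
```

```text
t 26.65 pos [0.6555 0.2498 0.1497] w 0.0431 F [ 0.1  0.3 -0.8] dist 0.2219 j7 0.78
ROW [0.0384, 0.0491, 0.213] [0.17, -0.05, 0.09]
(array([0.65487553, 0.2477312 ]), np.float64(68.01416139422314))
```

View pics/e4.png

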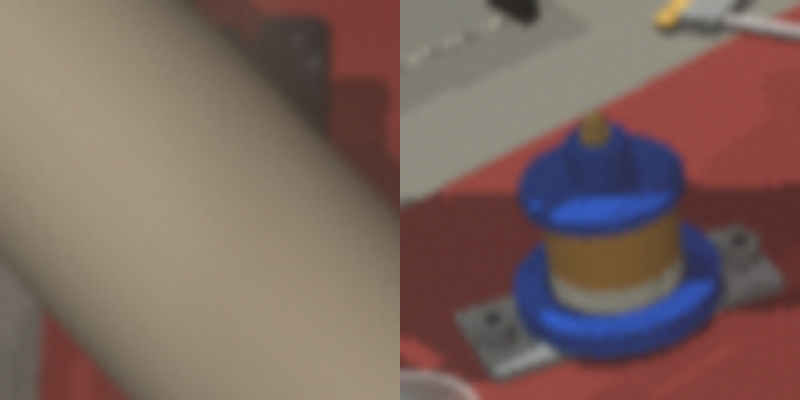

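```bash
python3 -c "
from h import *
o=[]
for t in('c3','d5','e3','e4'):
    a=cv2.imread(f'pics/{t}_side.png')[235:310,155:255];o.append(cv2.resize(a,(400,300),interpolation=cv2.INTER_CUBIC))
o=np.vstack([np.hstack(o[:2]),np.hstack(o[2:])]);cv2.imwrite('pics/f1.png',o)
"
```

```text
(no output)
```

View pics/f1.png

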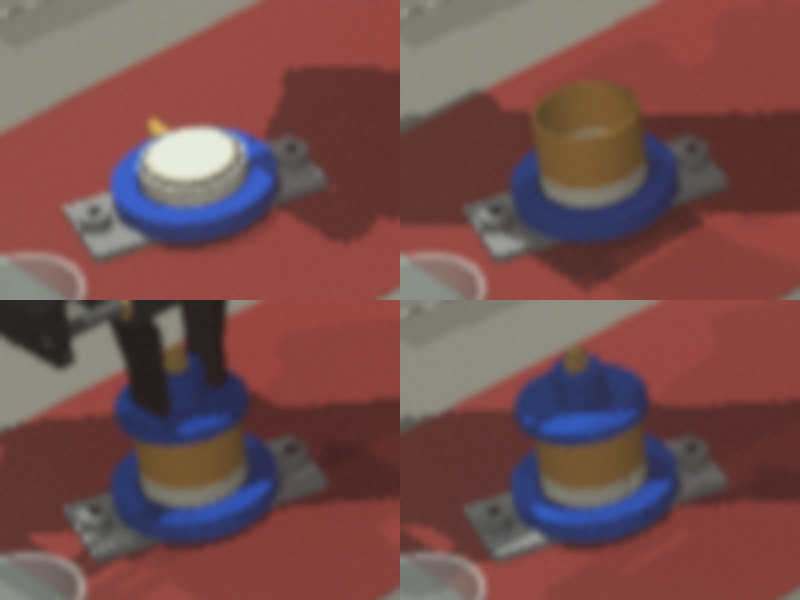

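Call:
{"api": "arm_command", "payload": {
  "deltas": [0.01,0,0.05,0,0,0,0.02,0,0.1,0,0,0,0.03,0.01,0.15,0,0,0,0.0386,0.05,0.21,0,0,0,0.0386,0.07,0.213,0,0,0,0.0386,0.07,0.213,0,0,0,0.0386,0.07,0.213,0,0,0],
  "hand": 0.85
}}

```text
time: 27.62
ee_pos: [0.443, 0.2879, 0.0769]
eef_rot: [-0.5, -0.5, 0.499, 0.5]
ft_force: [0.3, -0.7, 0.8]
width: 0.0737
```

```bash
python3 -c "
from look import *
go(.4427,.2885,.0125,90)
I=look('g1',(.4427,.2885,.02),40)
print(edgefit('side',I['side'],(.4427,.2885),prof('steel_ring'),rng=.006))
"
```

```text
t 27.62 pos [0.443  0.2879 0.0769] w 0.0737 F [ 0.3 -0.7  0.8] dist 0.0644 j7 0.51
ROW [0.0006, 0.0644, 0.0003] [0.03, -0.11, 0.04]
(array([0.44047477, 0.28951609]), np.float64(16.679840069437237))
```

View pics/g1.png

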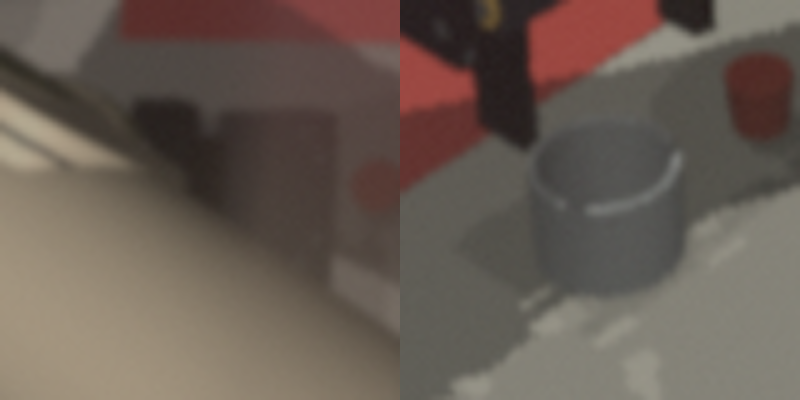

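Call:
{"api": "arm_command", "payload": {
  "deltas": [0.0006,0.03,0,0,0,0,0.0006,0.055,0,0,0,0,0.0006,0.0625,0,0,0,0,0.0006,0.0625,0,0,0,0]
}}

```text
time: 28.22
ee_pos: [0.4423, 0.2886, 0.0142]
eef_rot: [-0.5, -0.5, 0.5, 0.5]
ft_force: [0.2, 0.0, -0.6]
width: 0.0742
```

Call:
{"api": "arm_command", "payload": {
  "deltas": [0,0,0,0,0,0,0,0,0,0,0,0,0,0,0,0,0,0,0,0,0,0,0,0],
  "hand": 0.5,
  "grip_force": 6
}}

```text
time: 28.72
ee_pos: [0.4422, 0.2885, 0.0142]
eef_rot: [0.5, 0.5, -0.5, -0.5]
ft_force: [-0.3, -1.5, 4.3]
width: 0.0542
```

Call:
{"api": "arm_command", "payload": {
  "deltas": [0,0,0,0,0,0,0,0,0,0,10,0,0,0,0,0,20,0,0,0,0,0,30,0,0,0,0,0,40,0,0,0,0,0,50,0,0,0,0,0,60,0,0,0,0,0,70,0],
  "hand": 0.8
}}

```text
time: 29.72
ee_pos: [0.4416, 0.2883, 0.0135]
eef_rot: [0.697, 0.12, -0.121, -0.697]
ft_force: [-0.7, 1.3, -0.1]
width: 0.0696
```

Call:
{"api": "arm_command", "payload": {
  "deltas": [0,0,0,0,10,0,0,0,0,0,20,0,0,0,0,0,20,0]
}}

```text
time: 30.1
ee_pos: [0.4417, 0.2884, 0.0136]
eef_rot: [0.707, 0.0, -0.0, -0.707]
ft_force: [-0.1, -0.4, 0.1]
width: 0.0695
```

Call:
{"api": "arm_command", "payload": {
  "deltas": [0,0,0,0,0,0,0,0,0,0,0,0,0,0,0,0,0,0,0,0,0,0,0,0,0,0,0,0,0,0],
  "hand": 0.5,
  "grip_force": 16
}}

```text
time: 30.72
ee_pos: [0.4418, 0.2883, 0.0136]
eef_rot: [0.707, -0.0, 0.0, -0.707]
ft_force: [0.4, -0.5, -0.9]
width: 0.0533
```

```bash
python3 -c "
from look import *
go(.6389,-.213,.13,0)
"
```

```text
t 30.73 pos [0.4418 0.2883 0.0136] w 0.0533 F [ 0.4 -0.5 -0.9] dist 0.5511 j7 -0.97
ROW [0.1974, -0.1163, -0.5012] [0.01, -0.04, -0.0]
```

Call:
{"api": "arm_command", "payload": {
  "deltas": [0,-0.03,0,0,0,0,0,-0.08,0,0,0,0,0.02,-0.11,-0.05,0,0,0,0.04,-0.115,-0.105,0,0,0,0.06,-0.115,-0.16,0,0,0,0.08,-0.115,-0.215,0,0,0,0.1,-0.115,-0.27,0,0,0,0.12,-0.115,-0.32,0,0,0]
}}

```text
time: 31.72
ee_pos: [0.5618, -0.0339, 0.1287]
eef_rot: [0.707, -0.001, 0.0, -0.707]
ft_force: [1.0, 0.6, -1.4]
width: 0.0535
```

Call:
{"api": "arm_command", "payload": {
  "deltas": [0.02,0,-0.05,0,0,0,0.04,0,-0.1,0,0,0,0.06,0,-0.15,0,0,0,0.0772,0.03,-0.181,0,0,0,0.0772,0.065,-0.181,0,0,0,0.0772,0.065,-0.181,0,0,0]
}}

```text
time: 32.48
ee_pos: [0.6364, -0.2121, 0.0604]
eef_rot: [-0.706, 0.002, 0.002, 0.708]
ft_force: [-0.1, 0.4, -0.8]
width: 0.0537
```

```bash
python3 -c "
from look import *
go(.6389,-.213,.0316,0)
I=look('g2',(.6385,-.213,.04),40)
print(edgefit('side',I['side'],(.6385,-.213),[(.0215,.022)],rng=.006))
"
```

```text
t 32.48 pos [ 0.6364 -0.2121  0.0604] w 0.0537 F [-0.1  0.4 -0.8] dist 0.029 j7 0.03
ROW [0.0027, 0.0288, -0.0009] [-0.13, -0.04, -0.33]
(array([ 0.63608792, -0.20916758]), np.float64(86.47010243524917))
```

View pics/g2.png

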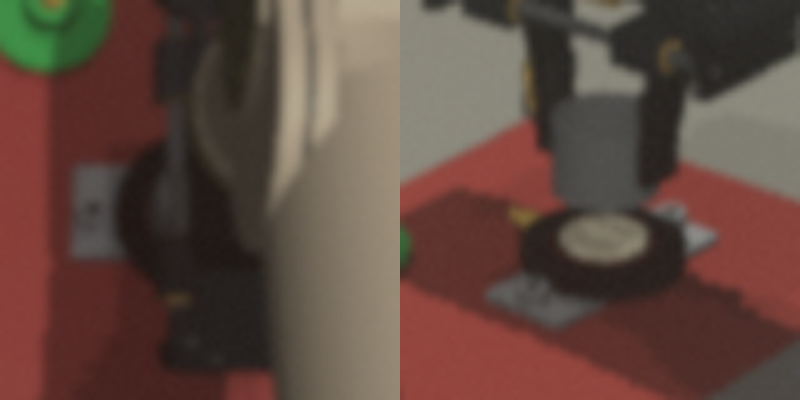

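Call:
{"api": "arm_command", "payload": {
  "deltas": [0.0022,0.01,-0.0011,0,0,-0.3,0.0022,0.019,-0.0011,0,0,-0.3,0.0022,0.021,-0.0011,0,0,-0.3,0.0022,0.021,-0.0011,0,0,-0.3]
}}

```text
time: 33.08
ee_pos: [0.6407, -0.2138, 0.0427]
eef_rot: [-0.707, -0.002, -0.002, 0.707]
ft_force: [-0.0, -0.2, -1.2]
width: 0.0534
```

```bash
python3 -c "
from look import *
go(.6385,-.2133,.0316,0)
I=look('g3',(.6385,-.213,.04),30)
"
```

```text
t 33.08 pos [ 0.6407 -0.2138  0.0427] w 0.0534 F [-0.  -0.2 -1.2] dist 0.0113 j7 0.03
ROW [-0.0023, 0.0111, 0.0005] [-0.0, -0.05, 0.29]
```

View pics/g3.png

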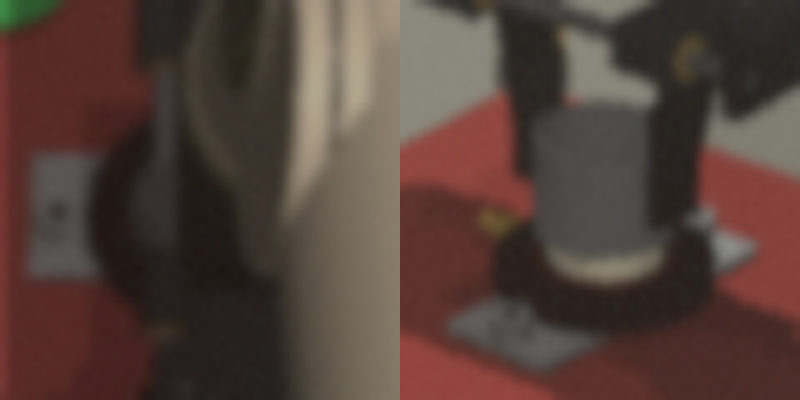

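Call:
{"api": "arm_command", "payload": {
  "deltas": [-0.0022,0.003,0.0004,0,0,0.3,-0.0022,0.003,0.0004,0,0,0.3,-0.0022,0.003,0.0004,0,0,0.3]
}}

```text
time: 33.55
ee_pos: [0.6386, -0.2135, 0.0398]
eef_rot: [0.707, -0.0, 0.0, -0.707]
ft_force: [-0.4, 0.2, -1.8]
width: 0.0533
```

```bash
python3 -c "
from look import *
go(.6385,-.2133,.0316,0)
"
```

```text
t 33.55 pos [ 0.6386 -0.2135  0.0398] w 0.0533 F [-0.4  0.2 -1.8] dist 0.0082 j7 0.03
ROW [-0.0001, 0.0082, 0.0002] [0.01, -0.05, 0.01]
```

Call:
{"api": "arm_command", "payload": {
  "deltas": [0,0.003,0.0002,0,0,0,0,0.005,0.0002,0,0,0,0,0.007,0.0002,0,0,0,0,0.0085,0.0002,0,0,0,0,0.009,0.0002,0,0,0]
}}

```text
time: 34.17
ee_pos: [0.6391, -0.2137, 0.0316]
eef_rot: [0.707, 0.0, 0.001, -0.707]
ft_force: [-1.6, -1.0, 7.0]
width: 0.0534
```

```bash
python3 -c "
from look import *
go(.6385,-.2133,.0316,0)
I=look('g4',(.6385,-.213,.04),30)
"
```

```text
t 34.17 pos [ 0.6391 -0.2137  0.0316] w 0.0534 F [-1.6 -1.   7. ] dist 0.0007 j7 0.02
ROW [-0.0006, 0.0, 0.0004] [0.04, -0.06, 0.07]
```

View pics/g4.png

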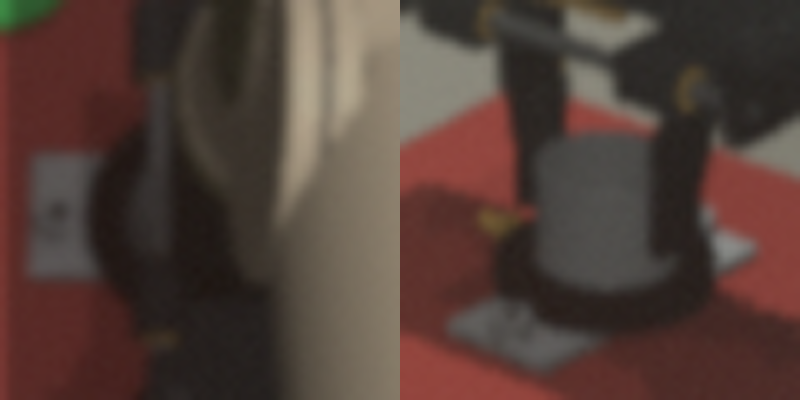

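Call:
{"api": "arm_command", "payload": {
  "deltas": [0,0,0,0,0,0,0,0,0,0,0,0,0,0,0,0,0,0,0,-0.03,0,0,0,0,0,-0.08,0,0,0,0,0,-0.1,0,0,0,0],
  "hand": 0.72
}}

```text
time: 35.02
ee_pos: [0.6398, -0.2133, 0.1339]
eef_rot: [0.707, 0.001, 0.002, -0.707]
ft_force: [0.3, -0.5, -0.1]
width: 0.0626
```

Call:
{"api": "arm_command", "payload": {
  "deltas": [0.003,0,0.05,0,0,0,0.006,0,0.1,0,0,0,0.01,0,0.15,0,0,0,0.011,0.02,0.189,0,0,0,0.011,0.05,0.189,0,0,0,0.011,0.05,0.189,0,0,0,0.011,0.05,0.189,0,0,0],
  "hand": 0.6
}}

```text
time: 35.9
ee_pos: [0.6501, -0.0251, 0.0814]
eef_rot: [0.707, -0.001, 0.001, -0.707]
ft_force: [-0.3, 0.3, -0.9]
width: 0.0522
```

```bash
python3 -c "
from look import *
go(.650,-.0245,.0145,0)
I=look('h1',(.650,-.0245,.02),40)
print(edgefit('side',I['side'],(.650,-.0245),prof('cap'),rng=.006))
print(edgefit('side',I['side'],(.6388,-.2135),[(.027,.02),(.027,.058)],rng=.006))
"
```

```text
t 35.9 pos [ 0.6501 -0.0251  0.0814] w 0.0522 F [-0.3  0.3 -0.9] dist 0.0669 j7 -0.26
ROW [-0.0001, 0.0669, 0.0006] [0.01, -0.12, 0.03]
(array([ 0.65089685, -0.02591904]), np.float64(33.71447208265327))
(array([ 0.63621285, -0.21043811]), np.float64(48.24849946639279))
```

View pics/h1.png

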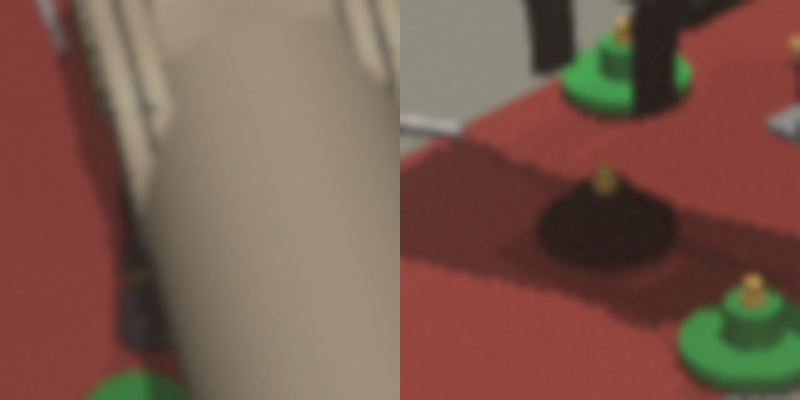

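Call:
{"api": "arm_command", "payload": {
  "deltas": [0,0.03,0,0,0,0,0,0.06,0,0,0,0,0,0.0667,0,0,0,0,0,0.0667,0,0,0,0]
}}

```text
time: 36.5
ee_pos: [0.6503, -0.0245, 0.015]
eef_rot: [-0.707, 0.0, -0.001, 0.707]
ft_force: [0.4, 0.6, 0.7]
width: 0.052
```

Call:
{"api": "arm_command", "payload": {
  "deltas": [0,0,0,0,0,0,0,0,0,0,0,0,0,0,0,0,0,0,0,0,0,0,0,0,0,0,0,0,0,0],
  "hand": 0.2,
  "grip_force": 6
}}

```text
time: 37.12
ee_pos: [0.6503, -0.0243, 0.0146]
eef_rot: [0.707, 0.0, 0.001, -0.707]
ft_force: [0.3, -0.8, 4.2]
width: 0.0257
```

Call:
{"api": "arm_command", "payload": {
  "deltas": [0,0,0,0,0,0,0,0,0,0,-10,0,0,0,0,0,-20,0,0,0,0,0,-30,0,0,0,0,0,-40,0,0,0,0,0,-50,0,0,0,0,0,-60,0,0,0,0,0,-70,0],
  "hand": 0.5
}}

```text
time: 38.12
ee_pos: [0.6493, -0.0243, 0.0135]
eef_rot: [-0.578, -0.407, 0.407, 0.578]
ft_force: [0.0, -0.4, 0.4]
width: 0.0436
```

Call:
{"api": "arm_command", "payload": {
  "deltas": [0,0,0,0,-10,0,0,0,0,0,-20,0,0,0,0,0,-20,0]
}}

```text
time: 38.5
ee_pos: [0.6493, -0.0244, 0.0135]
eef_rot: [-0.5, -0.499, 0.5, 0.501]
ft_force: [0.3, -1.0, 0.1]
width: 0.0435
```

Call:
{"api": "arm_command", "payload": {
  "deltas": [0,0,0,0,0,0,0,0,0,0,0,0,0,0,0,0,0,0,0,0,0,0,0,0,0,0,0,0,0,0],
  "hand": 0.2,
  "grip_force": 20
}}

```text
time: 39.12
ee_pos: [0.6498, -0.0243, 0.0141]
eef_rot: [0.5, 0.5, -0.5, -0.5]
ft_force: [0.3, 0.3, 0.0]
width: 0.025
```

```bash
python3 -c "
from look import *
go(.6388,-.2135,.11,90)
"
```

```text
t 39.12 pos [ 0.6498 -0.0243  0.0141] w 0.025 F [0.3 0.3 0. ] dist 0.2124 j7 1.14
ROW [-0.1892, -0.0959, 0.0108] [0.0, -0.07, -0.01]
```

Call:
{"api": "arm_command", "payload": {
  "deltas": [0,-0.03,0,0,0,0,0,-0.08,0,0,0,0,-0.04,-0.1,0.003,0,0,0,-0.1,-0.1,0.006,0,0,0,-0.15,-0.1,0.009,0,0,0,-0.189,-0.095,0.0108,0,0,0,-0.189,-0.075,0.0108,0,0,0,-0.189,-0.075,0.0108,0,0,0]
}}

```text
time: 40.12
ee_pos: [0.6377, -0.2121, 0.0871]
eef_rot: [-0.499, -0.5, 0.5, 0.501]
ft_force: [-1.0, 0.9, -1.5]
width: 0.0255
```

Call:
{"api": "arm_command", "payload": {
  "deltas": [0,0,0,0,0,0,0,0,0,0,0,0]
}}

```text
time: 40.38
ee_pos: [0.6394, -0.2121, 0.0899]
eef_rot: [0.5, 0.5, -0.5, -0.5]
ft_force: [-0.2, 0.4, -1.9]
width: 0.0254
```

```bash
python3 -c "
from look import *
go(.6388,-.2135,.068,90)
I=look('h2',(.6385,-.213,.06),35)
"
```

```text
t 40.38 pos [ 0.6394 -0.2121  0.0899] w 0.0254 F [-0.2  0.4 -1.9] dist 0.0219 j7 1.48
ROW [-0.0014, 0.0219, 0.0006] [0.06, 0.04, -0.01]
```

View pics/h2.png

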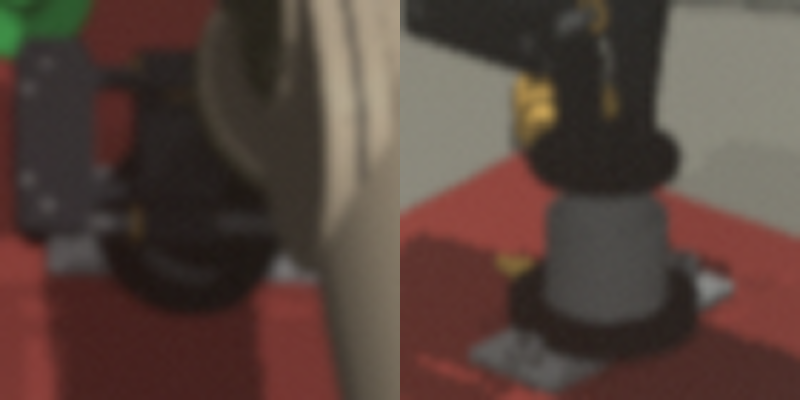

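Call:
{"api": "arm_command", "payload": {
  "deltas": [-0.0012,0.008,0.0004,0,0,0,-0.0012,0.0145,0.0004,0,0,0,-0.0012,0.0145,0.0004,0,0,0]
}}

```text
time: 40.85
ee_pos: [0.6379, -0.2145, 0.0735]
eef_rot: [-0.5, -0.5, 0.5, 0.501]
ft_force: [-0.3, 0.6, -1.5]
width: 0.0254
```

```bash
python3 -c "
from look import *
go(.6388,-.2135,.068,90)
"
```

```text
t 40.85 pos [ 0.6379 -0.2145  0.0735] w 0.0254 F [-0.3  0.6 -1.5] dist 0.0057 j7 1.47
ROW [0.001, 0.0055, -0.0009] [-0.08, -0.06, 0.02]
```

Call:
{"api": "arm_command", "payload": {
  "deltas": [0.0008,0.0,-0.0007,0,0,0,0.0008,0.003,-0.0007,0,0,0,0.0008,0.005,-0.0007,0,0,0,0.0008,0.006,-0.0007,0,0,0,0.0008,0.0062,-0.0007,0,0,0]
}}

```text
time: 41.48
ee_pos: [0.6391, -0.2137, 0.0682]
eef_rot: [-0.5, -0.5, 0.5, 0.5]
ft_force: [-0.4, -0.1, -1.4]
width: 0.0254
```

```bash
python3 -c "
from look import *
go(.6388,-.2135,.068,90)
I=look('h3',(.6385,-.213,.06),35)
"
```

```text
t 41.48 pos [ 0.6391 -0.2137  0.0682] w 0.0254 F [-0.4 -0.1 -1.4] dist 0.0004 j7 1.47
ROW [0.0002, 0.0002, 0.0003] [-0.01, -0.05, -0.0]
```

View pics/h3.png

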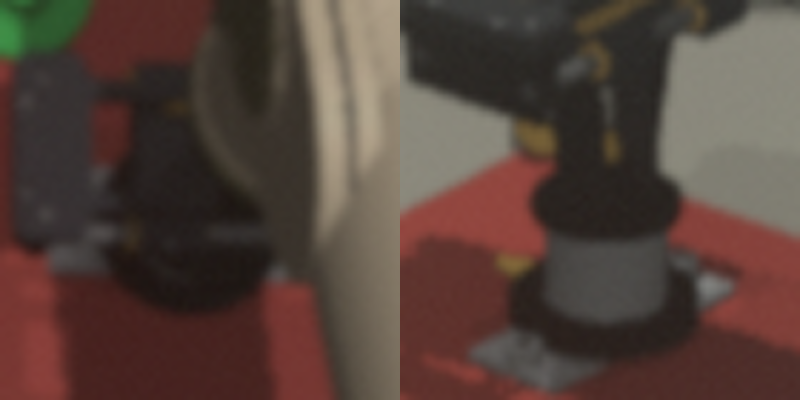

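Lower to contact, release, retreat to a clear spot.

Call:
{"api": "arm_command", "payload": {
  "deltas": [0,0.001,0,0,0,0,0,0.0012,0,0,0,0]
}}

```text
time: 41.82
ee_pos: [0.6393, -0.2137, 0.068]
eef_rot: [0.501, 0.5, -0.5, -0.5]
ft_force: [-3.1, 0.2, 6.4]
width: 0.0254
```

Call:
{"api": "arm_command", "payload": {
  "deltas": [0,0,0,0,0,0,0,0,0,0,0,0,0,0,0,0,0,0,0,-0.02,0,0,0,0,0,-0.06,0,0,0,0,0,-0.1,0,0,0,0],
  "hand": 0.5
}}

```text
time: 42.58
ee_pos: [0.6392, -0.2135, 0.1697]
eef_rot: [0.5, 0.5, -0.5, -0.5]
ft_force: [1.4, -0.2, 0.2]
width: 0.0435
```

Call:
{"api": "arm_command", "payload": {
  "deltas": [0.03,-0.03,0.05,0,0,0,0.06,-0.03,0.1,0,0,0,0.1,-0.03,0.15,0,0,0,0.12,-0.03,0.2,0,0,0,0.12,-0.03,0.2,0,0,0,0.12,-0.03,0.2,0,0,0]
}}

```text
time: 43.32
ee_pos: [0.4396, -0.0941, 0.1981]
eef_rot: [0.501, 0.499, -0.5, -0.499]
ft_force: [0.3, -0.5, -1.0]
width: 0.0433
```

```bash
python3 -c "
from look import *
go(.6388,-.2135,.068,90)
I=look('i1',(.6385,-.213,.05),35)
for n in I:
  print(n,edgefit(n,I[n],(.6388,-.2135),[(.033,.058),(.033,.066)],rng=.006),edgefit(n,I[n],(.6544,.2484),[(.033,.057),(.033,.065)],rng=.006))
"
```

```text
t 43.33 pos [ 0.4396 -0.0941  0.1981] w 0.0433 F [ 0.3 -0.5 -1. ] dist 0.2662 j7 1.69
ROW [-0.1187, 0.1307, -0.1992] [0.06, -0.09, -0.17]
top (array([ 0.63685944, -0.21413355]), np.float64(36.252134953801566)) (array([0.65665323, 0.25109243]), np.float64(51.04664686169434))
side (array([ 0.64002355, -0.21634854]), np.float64(66.5061401802815)) (array([0.65580735, 0.24688725]), np.float64(84.5951626675625))
```

View pics/i1_top.png

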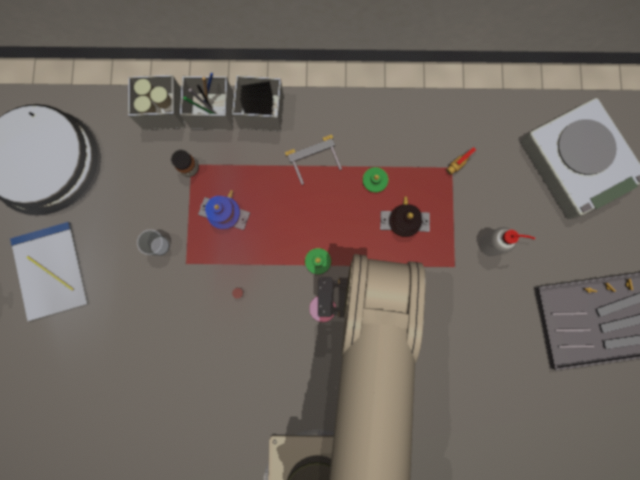

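View pics/i1_side.png

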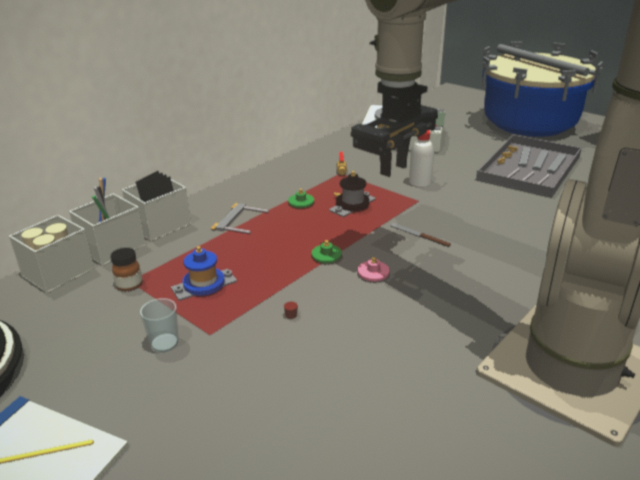

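View pics/i1.png

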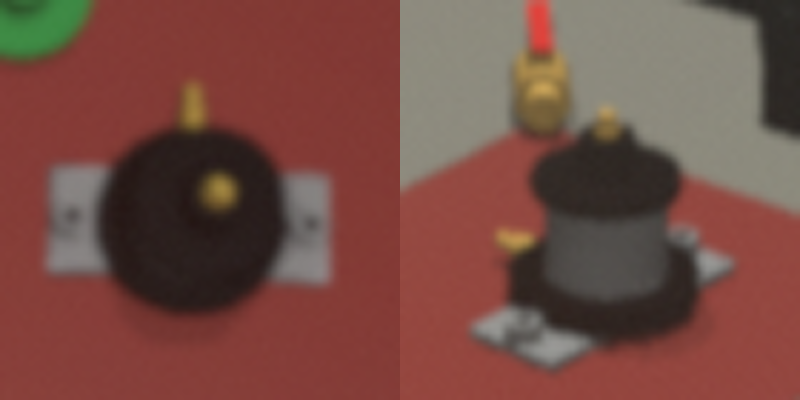

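```bash
python3 -c "
from h import *
o=[]
I={n:cv2.imread(f'pics/i1_{n}.png') for n in('top','side')}
for (x,y,h,base) in((.6545,.2483,.027,.030),(.6390,-.2136,.018,.040)):
  for n in('top','side'):
    c=proj(n,(x,y,.05))[0].astype(int);s=28
    im=cv2.resize(I[n][c[1]-s:c[1]+s,c[0]-s:c[0]+s],(400,400),interpolation=cv2.INTER_CUBIC);f=400/(2*s)
    for pr in([(.033,h+base),(.033,h+base+.008)],[(.013,h+base+.026)],[(.027,h),(.027,h+base)],[(.004,h+base+.036)],[(.042,.018)]):
      q=(sil(n,x,y,pr)-(c-s)+.5)*f
      cv2.polylines(im,[(q*8).astype(int)],True,(0,255,255),1,cv2.LINE_AA,3)
    o.append(im)
cv2.imwrite('pics/i2.png',cv2.resize(np.vstack([np.hstack(o[:2]),np.hstack(o[2:])]),(600,600)))
"
```

```text
(no output)
```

View pics/i2.png

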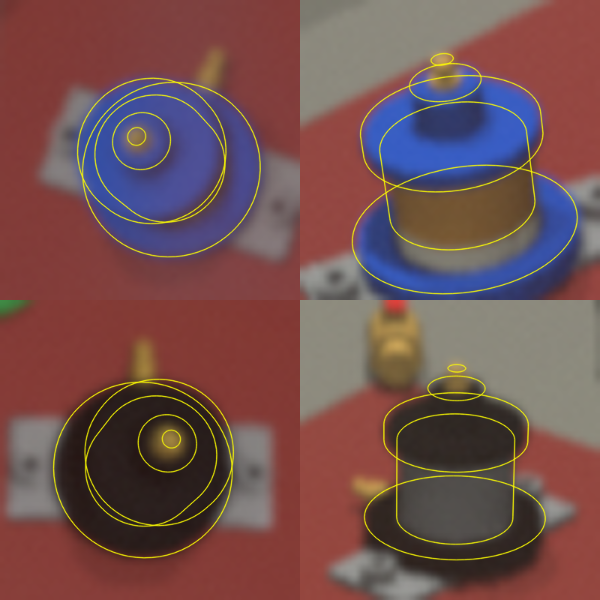

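```bash
python3 -c "
from h import *
c=proj('side',(.639,-.2136,.05))[0].astype(int);print(c)
o=[]
for t in('h3','i1'):
    im=cv2.imread(f'pics/{t}_side.png');o.append(cv2.resize(im[c[1]-25:c[1]+25,c[0]-25:c[0]+25],(400,400),interpolation=cv2.INTER_CUBIC))
    g=im[:,c[0]-2:c[0]+3].mean((1,2));print(t,g[c[1]-20:c[1]+22].round().astype(int).tolist())
cv2.imwrite('pics/i3.png',np.clip(np.hstack(o).astype(float)*1.8,0,255).astype(np.uint8))
"
```

```text
[352 187]
h3 [49, 48, 46, 44, 47, 51, 52, 51, 48, 42, 37, 36, 37, 36, 36, 36, 36, 35, 35, 35, 35, 36, 42, 59, 72, 75, 75, 74, 75, 75, 75, 76, 75, 75, 76, 75, 70, 56, 40, 35, 35, 35]
i1 [135, 135, 135, 137, 137, 123, 102, 91, 80, 61, 46, 41, 41, 41, 41, 40, 41, 42, 44, 43, 43, 42, 44, 57, 71, 77, 77, 78, 78, 79, 80, 80, 80, 80, 80, 79, 74, 60, 45, 40, 38, 38]
```

View pics/i3.png

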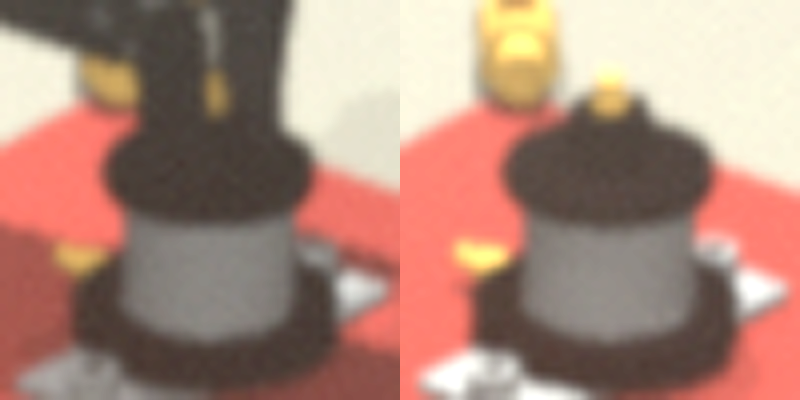

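```bash
python3 -c "
from bench import r
import numpy as np
s=r.read_state();print(s['time'],np.abs(s['joint_vel']).max());print(r.close_job())"
```

```text
43.425 0.024885040568778827
the job is handed in; nothing more can be done
None
```

Both cells are stacked, and I handed the job in at 43.4 s with the gripper empty and well clear. The hand-in reports no verdict.

- **Blue cell:** the white plate (ceramic face up) went into the recess, then the brass ring, then the blue cap. The plate was lowered until it touched and only then let go.
- **Black cell:** the steel ring went over the built-in ceramic disc, then the black cap.

**Seating checks:**
- Each part met resistance of about 3–7 N at its expected seated height, within about 0.5 mm.
- The last side pictures show both stacks upright. The black cap did not move when I let it go.
- The beaker and wash bottle are at the same pixels as at the start, about (153,243) and (505,240) in the top view.

**Checks that disagreed:**
- Fitting the cap flanges in the final pictures put the cap centres 2–5 mm from the base centres, and the two cameras disagreed with each other. Each cap is the same colour as its base, and in the side view the base outlines were off in the same direction.
- I relied instead on the contact heights and the fits. The plug, bore, ceramic disc and recess clearances each allow at most 2 mm off centre.

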